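# Fit the swing arm on the bent post of the bench stand

### The arm

A 6-joint arm with a two-finger parallel gripper is mounted at the origin on a cart in front of the work surface, level with it; the furniture and walls round the work are solid. World frame = base frame: x ahead of the robot, y to its left, z up, the work surface at z = 0. Lengths are in m, angles in rad, forces in N, time in s.
With the tool pointing down it reaches from about 0.375 to 0.9 m from the base axis. Payload 3.1 kg.
Tool frame: the origin (TCP) lies midway between the tips of the shut fingers; the grasp point (between the pads) lies robot.grip_point_offset behind it (robot.grip_point_offset is the distance from the TCP to the grasp point, in m); z points along the fingers, y is the direction in which the jaws open and shut (so a half turn about z gives the same grasp; the last joint's range is limited). The gripper opens to 87 mm and grips with 3 to 60 N. Pads are 19 mm wide; open, the fingers measure 117 mm over their backs; the gripper's body (75 mm by 190 mm) begins 51 mm behind the grasp point.
Start: joints at [1.137, 0.527, 1.433, -0, 1.181, -0.178], TCP at [0.157, 0.605, 0.195] pointing down, gripper open.
Joint ranges: [-3.08, 3.08], [-0.75, 2.2], [0.22, 2.44], [-1.43, 4.57], [0, 2.65], [-2.85, 2.85]. Speed limits (rad/s): [2.79, 2.79, 3.14, 3.14, 3.14, 3.14].

### API

Orientations are given as a unit quaternion [x, y, z, w].
In Python, from rig import robot, cams, hand_in gives the robot as it stands. The module is installed in compiled form; this text tells all that it offers.
- The arm moves only by the tool send_rows, never from a script. Its argument "steps" is one flat list of numbers, 5 for each row, row after row: the finger opening in m, from 0 to 0.087, then the shift along the tool's x, y, z in m, then the turn about the tool's z in rad. A call has 1 to 8 rows; each row is the pose to reach, as a shift and turn from the pose measured when the call began, along the tool's axes at that moment; what a row does not reach only later rows make up. A row lasts 1/8 s, in which the tool goes at most 62.5 mm and 10.7 degrees, less where a joint would pass 70% of its speed; a pose out of reach is approached as far as the arm can. A call with a gripper value outside its range is refused whole. The fingers move at their own pace and stop on an object; "force" is the grip in N (left out, the last holds). Time passes only in rows, so rows that repeat a pose let the fingers close. It gives the time, the measured TCP pose, the force and the opening at its end, in the units of the state.
- robot.get_obs(): the state, without advancing time (a new reading comes with each control period).
- cams.camera(name): name is "scene" or "top" or "wrist"; returns a dict with "color" (420x560x3 uint8, red, green, blue), "range_z" (420x560 float32, m along the optical axis (not along the pixel's ray), 0 where there is no reading), "intrinsics" (3x3 intrinsics, pixels), "extrinsics" (4x4, takes a point from camera to world coordinates). Camera axes: x right, y down, z forward; pixel columns grow to the right and rows downward; lengths in m; the calibration is good to about 2 mm. A picture is of the moment at which its call begins.
- hand_in(): hands the job in, once; it reports no verdict.
The state is a dict: "time": time; "q": joint angles; "joint_velocities": joint speeds; "joint_torque": joint torques, N m; "position": TCP position; "tool_rot": TCP orientation; "ft_force": force on the tool from outside, world axes, zero at the start; "moment": the same for the moment, N m; "grip_width": finger opening in m.
Only numpy, scipy, OpenCV 4.12 (cv2) and the standard library are available. Lean on these libraries where they do the work, as an engineer would, in place of code of your own. Each camera call takes 0.05 s, during which the arm holds its last target.

### The job

Pick up the blue drilled swing arm, tilt it to thread its bore over the leaning tip of the stand's bent rod, and ease it along the rod round the bend without forcing it until it sits flat on the round steel disc, blue bar level; lower it there, do not drop it. Swing it until the side of its blue bar lies against the brass stop pin (either side of the pin will do), then let go. Leave the tape roll, the grease tin and the small wooden block where they are.

Things in the scene. Friction and masses are not known exactly. Their poses are not given: they have to be found in the camera images.
- swing_arm: The loose part to fit, about 0.25 kg: a round steel boss (46 mm across, 24 mm high, bored through, bore 22 mm) with a blue bar of 26 x 24 mm section. Origin: on the bore's axis, at the underside. Its z is the bore's axis (up as it lies on the bench), its x runs along the blue bar, which ends at x = 124 mm; a black thumb-screw knob (16 mm across, fixed, not to be turned) reaches to x = -38 mm.
- swing_bore (a point): Centre of the bore, half-way up: 12 mm above the swing arm's origin; axes as the swing arm.
- swing_grip (a point): The place to grasp the blue bar, on its centre line half-way up (12 mm above its underside), 90 mm along x from the bore's axis; the bar is 26 mm wide (across y) and 24 mm high here. Axes as the swing arm.
- stand: Stand fixed to the bench: grey base 120 x 120 x 10 mm, steel disc of 112 mm diameter on a pedestal, and a bent steel rod of 14 mm diameter out of the disc's centre. Origin: under the rod at bench level; z up. The rod goes straight up x = y = 0 to z = 125 mm, then bends 38 degrees towards the stand's -x, roughly towards the robot (centre-line radius 60 mm, bend centre x = -60, z = 125 mm).
- stand_lean: The straight leaning part of the rod, past the bend. Origin: on its centre line where the bend ends (stand x = -12.7, z = 161.9 mm); z points up along the rod to its tip (38 degrees from vertical), y is the stand's y. It is 80 mm long, plus a round end of 7 mm.
- stand_tip (a point): The very end of the rod's leaning tip, on its centre line.
- stand_seat (a point): Centre of the disc's top, on the rod's axis, 50 mm above the bench: the swing arm's underside rests here at the end. Axes as the stand.
- stand_pin (a point): On the axis of the brass stop pin, 62 mm above the bench. The pin is upright, 10 mm in diameter, fixed in the disc 44 mm from the rod's axis at 26 degrees from the stand's +x towards its +y (the side away from the leaning tip); its top is 91 mm above the bench. The bar touches it when the pin's axis is 18 mm to the side of the bar's centre line.
- tape_roll_mid (a point): Bystander: roll of amber tape lying flat, 100 mm across, 24 mm high; its centre.
- grease_tin_mid (a point): Bystander: low cream tin, 72 mm across, 40 mm high; its centre.
- pad_block_4_mid (a point): Bystander: small wooden block, 30 x 36 x 58 mm, standing; its centre.

How it is judged:
On the way, in this order (a step that is already met when the one before it is completed fails the run):
1. the swing arm is threaded on the leaning part of the rod (x of swing_bore in the frame of stand_lean between -0.008 and 0.008 m and y of swing_bore in the frame of stand_lean between -0.008 and 0.008 m and z of swing_bore in the frame of stand_lean between 0 and 0.07 m), for 0.1 s.
2. the swing arm sits flat on the disc, round the rod (horizontal distance between swing_bore and stand_seat below 0.009 m and z of swing_bore in the frame of stand_seat between 0.008 and 0.015 m and angle between swing_arm's own z axis and vertical below 0.1 rad), for 0.2 s.
At the end, for the whole second after the job is handed in: The swing arm sits on the disc round the rod (bore within 9 mm of the rod's axis, its underside within 3 mm of the disc, level within 0.1 rad), at rest and released, with the side of its blue bar against the brass pin (gap under 8 mm), on either side of the pin (all of step 2 and y of stand_pin in the frame of swing_arm between -0.026 and 0.026 m and x of stand_pin in the frame of swing_arm above 0 m and linear speed of swing_arm below 0.02 m/s); the robot touches nothing.
It fails at once if the tape roll is pushed more than 30 mm (distance of tape_roll_mid from where it was at the start of the episode above 0.03 m).
It fails at once if the grease tin is pushed more than 30 mm (distance of grease_tin_mid from where it was at the start of the episode above 0.03 m).
It fails at once if the small wooden block is pushed more than 30 mm (distance of pad_block_4_mid from where it was at the start of the episode above 0.03 m).
It fails at once if the swing arm is forced on the stand (over 60 N between them) (contact force between swing_arm and stand above 60 N).
It fails at once if the swing arm drops or is slammed down the upright rod (faster than 0.35 m/s) (horizontal distance between swing_bore and stand_seat below 0.015 m and linear speed of swing_arm above 0.35 m/s).
It also fails if it takes over 54 s, if anything falls off the work surface, if the arm or the gripper's body presses on something with over 40 N, if the wrist force passes 120 N, or if a joint passes its speed limit or range.

## Working session

There is one attempt and no reset: what is moved stays moved. The work goes in short steps, Python scripts to look and compute and a tool call to move; the robot and the scene stay as the last step left them, time stands still between calls to the robot, and variables do not carry over. Pictures are saved under pics/ and viewed, and the job is handed in when it is done.

Besides the shell and the picture viewer there is one more tool, called after "Request:" in YAML: its name, and indented under it one key for each argument. send_rows: Moves the arm, as the interface text tells. Its arguments: {"type":"object","properties":{"steps":{"type":"array","items":{"type":"number"}},"force":{"type":"number"}},"required":["steps"]}

```bash
mkdir -p pics; ls
python3 - <<'E'
from rig import robot,cams
import cv2,numpy as np
print(robot.get_obs(), robot.grip_point_offset)
for n in ["scene","top","wrist"]:
    c=cams.camera(n); cv2.imwrite(f"pics/{n}0.png",c["color"][:,:,::-1]); np.savez(f"/tmp/{n}0.npz",**c)
    print(n,c["intrinsics"].round(1).tolist(),c["extrinsics"].round(3).tolist())
E
```

```text
pics
{'time': 0.0, 'q': array([ 1.13746818e+00,  5.28462556e-01,  1.43391318e+00,  5.45058160e-06,
        1.18135966e+00, -1.78513676e-01]), 'joint_velocities': array([ 9.53016823e-05, -1.58967214e-04, -2.87019301e-03,  4.03955691e-04,
       -1.15040959e-03,  3.06377219e-04]), 'joint_torque': array([ 1.81889891e-04, -4.40026259e+01, -1.76598483e+01,  6.34381059e-02,
        5.80447877e-02, -1.30965559e-04]), 'position': array([0.15718351, 0.60409875, 0.19377044]), 'tool_rot': array([ 1.27063779e-01,  9.91893970e-01, -1.02086904e-03, -3.25069719e-04]), 'ft_force': array([0.65405398, 0.72794744, 0.4088277 ]), 'moment': array([-0.0404717 ,  0.02189295,  0.03225793]), 'grip_width': 0.08694414699564205} 0.0187
scene [[439.2, 0.0, 277.6], [0.0, 439.2, 210.0], [0.0, 0.0, 1.0]] [[-0.77, -0.486, 0.414, 0.168], [-0.638, 0.588, -0.496, 0.513], [-0.002, -0.646, -0.763, 0.909], [0.0, 0.0, 0.0, 1.0]]
top [[489.2, 0.0, 284.5], [0.0, 489.2, 211.1], [0.0, 0.0, 1.0]] [[-0.02, -0.981, 0.195, 0.365], [-1.0, 0.024, 0.018, -0.013], [-0.022, -0.195, -0.981, 1.182], [0.0, 0.0, 0.0, 1.0]]
wrist [[303.8, 0.0, 277.3], [0.0, 303.8, 209.3], [0.0, 0.0, 1.0]] [[0.251, 0.935, 0.252, 0.089], [0.968, -0.241, -0.068, 0.622], [-0.003, 0.261, -0.965, 0.384], [0.0, 0.0, 0.0, 1.0]]
```

View pics/scene0.png

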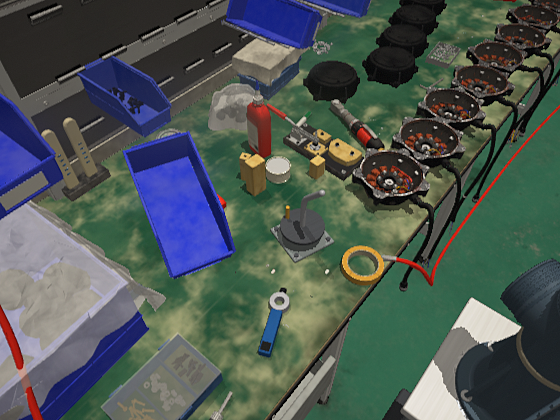

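View pics/top0.png

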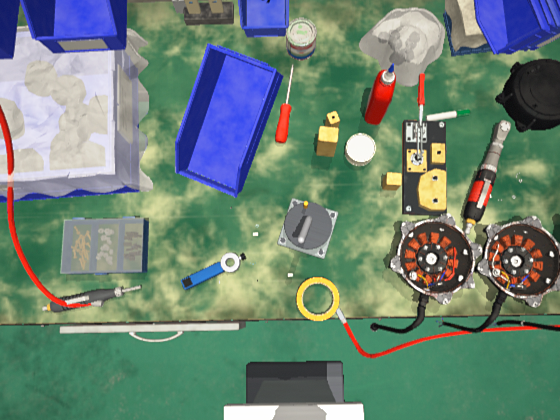

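View pics/wrist0.png

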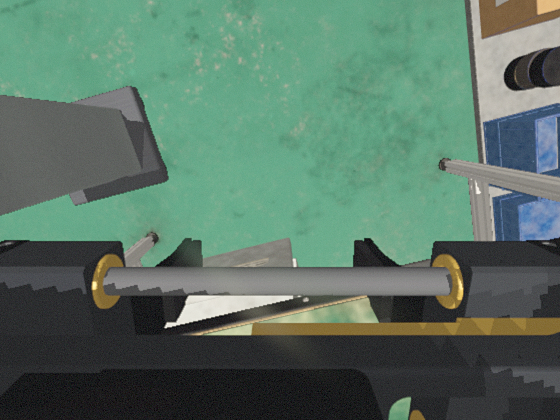

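```bash
cat > h.py <<'E'
import numpy as np,cv2
def load(n,k=0): return dict(np.load(f"/tmp/{n}{k}.npz"))
def cloud(c):
    K=c["intrinsics"];T=c["extrinsics"];z=c["range_z"]
    v,u=np.indices(z.shape)
    P=np.stack([(u-K[0,2])/K[0,0]*z,(v-K[1,2])/K[1,1]*z,z],-1)
    W=P@T[:3,:3].T+T[:3,3]; W[z<=0]=np.nan
    return W
def ray(c,u,v,h):
    K=c["intrinsics"];T=c["extrinsics"]
    d=T[:3,:3]@np.array([(u-K[0,2])/K[0,0],(v-K[1,2])/K[1,1],1]);o=T[:3,3]
    return o+d*(h-o[2])/d[2]
def proj(c,p):
    K=c["intrinsics"];T=c["extrinsics"]
    q=T[:3,:3].T@(np.asarray(p)-T[:3,3]); return (K@(q/q[2]))[:2]
E
python3 - <<'E'
from h import *
for n in ["scene","top"]:
    c=load(n);W=cloud(c)
    im=c["color"]; x0,y0,x1,y1=(240,170,400,300) if n=="scene" else (250,180,370,330)
    crop=im[y0:y1,x0:x1,::-1]
    cv2.imwrite(f"pics/{n}_stand.png",cv2.resize(crop,None,fx=4.5 if n=="scene" else 4,fy=4.5 if n=="scene" else 4,interpolation=cv2.INTER_CUBIC))
    hsv=cv2.cvtColor(im,cv2.COLOR_RGB2HSV)
    m=cv2.inRange(hsv,(95,150,60),(125,255,255))
    # blue bar: near bench height<40mm
    ok=(m>0)&(W[...,2]>0.008)&(W[...,2]<0.04)&(W[...,0]<0.6)&(W[...,0]>.2)
    if n=="top": ok[:, :170]=False;ok[:,260:]=False
    else: ok[:280]=False; ok[:, :245]=False; ok[:,300:]=False
    ok=cv2.morphologyEx(ok.astype(np.uint8),cv2.MORPH_OPEN,np.ones((3,3)))>0
    p=W[ok]; print(n,len(p),np.nanmin(p,0),np.nanmax(p,0))
    t=p[p[:,2]>0.02]; 
    r=cv2.minAreaRect(t[:,:2].astype(np.float32)*1000); print("bar top rect mm",r,np.median(t[:,2]))
    # high points near stand
    s=W[(W[...,2]>0.1)&(W[...,2]<.3)&(np.abs(W[...,1]+.03)<.1)&(abs(W[...,0]-.42)<.2)]
    for lo in np.arange(.1,.26,.02):
        q=s[(s[:,2]>=lo)&(s[:,2]<lo+.02)]
        if len(q): print(round(lo,2),len(q),q.mean(0).round(4))
E
```

```text
scene 455 [0.41381853 0.1590947  0.00810621] [0.47451455 0.25697376 0.03131353]
bar top rect mm ((444.35357666015625, 208.6050567626953), (25.064271926879883, 99.72440338134766), 24.142578125) 0.02625127913484887
0.1 34 [ 0.5539 -0.042   0.11  ]
0.12 30 [ 0.5532 -0.042   0.1307]
0.14 21 [ 0.5511 -0.0397  0.1487]
0.16 30 [ 0.5427 -0.0358  0.1693]
0.18 29 [ 0.5288 -0.0308  0.1901]
0.2 34 [ 0.5124 -0.025   0.2108]
0.22 45 [ 0.4981 -0.0231  0.2296]
top 348 [0.42343139 0.1579622  0.01712611] [0.47184663 0.23468492 0.03052183]
bar top rect mm ((449.8336486816406, 196.56393432617188), (25.594690322875977, 77.08984375), 25.11186981201172) 0.024716479654526058
0.1 2 [ 0.5512 -0.0518  0.11  ]
0.14 16 [ 0.5542 -0.0462  0.1534]
0.16 35 [ 0.5437 -0.0426  0.1713]
0.18 37 [ 0.5296 -0.0377  0.1904]
0.2 43 [ 0.5152 -0.033   0.2101]
0.22 56 [ 0.4992 -0.027   0.2286]
```

View pics/top_stand.png

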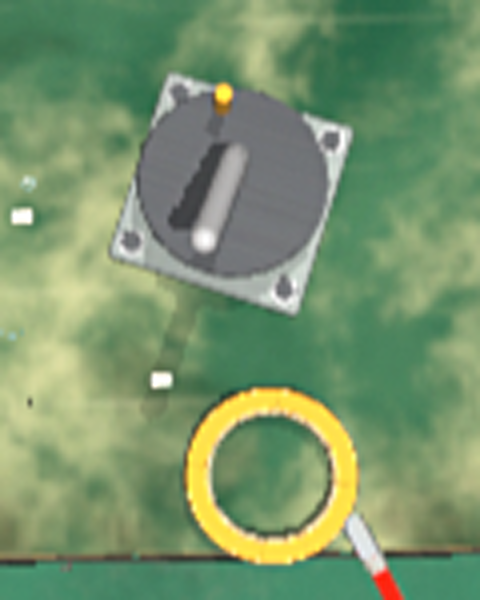

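View pics/scene_stand.png

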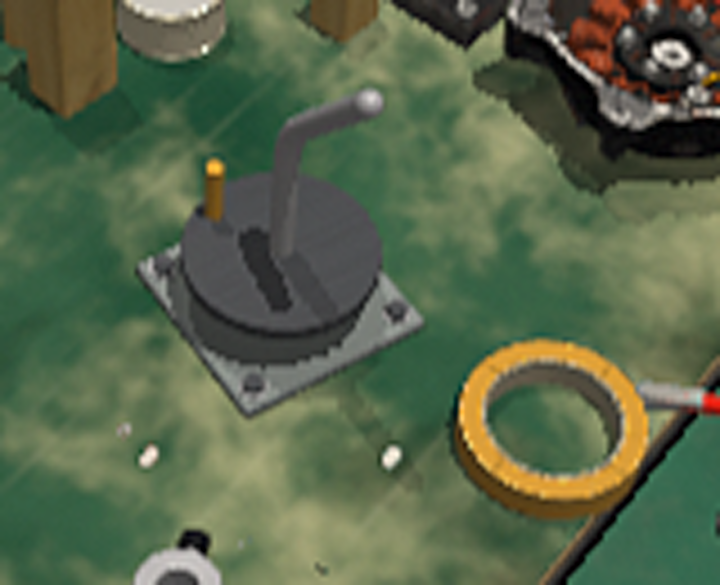

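Run:
```python
from h import *
c=load("top");W=cloud(c);cs=load("scene");Ws=cloud(cs)
# disc: depth points at height ~50mm
for n,w in(("top",W),("scene",Ws)):
    q=w[(abs(w[...,2]-.05)<.006)&(abs(w[...,0]-.55)<.1)&(abs(w[...,1]+.045)<.1)]
    (x,y),r=cv2.minEnclosingCircle((q[:,:2]*1000).astype(np.float32)); print(n,"disc",x,y,r,np.median(q[:,2]),len(q))
    q=w[(abs(w[...,2]-.024)<.005)&(abs(w[...,0]-.49)<.1)&(abs(w[...,1]-.15)<.06)]
    print("boss-ish",q.min(0),q.max(0))
# base corners by image (crop/4+offset) rays at z=.01
for u,v in((170,73),(352,128),(297,314),(110,255)): print("corner",ray(c,250+u/4,180+v/4,.01)[:2].round(4))
print("pin",ray(c,250+223/4,180+92/4,.091),"scene",ray(cs,240+214/4.5,170+163/4.5,.091))
print("tip",ray(c,250+204/4,180+239/4,.228),"scene",ray(cs,240+371/4.5,170+101/4.5,.226))
im=c["color"][235:300,170:260,::-1]; cv2.imwrite("pics/arm_t.png",cv2.resize(im,None,fx=8,fy=8,interpolation=cv2.INTER_CUBIC))
im=cs["color"][280:365,240:310,::-1]; cv2.imwrite("pics/arm_s.png",cv2.resize(im,None,fx=7,fy=7,interpolation=cv2.INTER_CUBIC))
```

```text
top disc 555.4882202148438 -46.130001068115234 56.02800750732422 0.05069671879421822 1533
boss-ish [0.43027928 0.10432323 0.01914216] [0.49738822 0.20845568 0.02895455]
scene disc 556.59423828125 -45.047813415527344 57.047271728515625 0.05262562913859825 1157
boss-ish [0.43128409 0.10606603 0.01904559] [0.49774507 0.20978859 0.02898815]
corner [ 0.63   -0.0119]
corner [ 0.5929 -0.1219]
corner [ 0.4804 -0.0844]
corner [0.5185 0.0268]
pin [ 0.59984055 -0.04194184  0.091     ] scene [ 0.60066699 -0.04337379  0.091     ]
tip [ 0.49678031 -0.02692539  0.228     ] scene [ 0.4966091  -0.02810701  0.226     ]
```

View pics/arm_t.png

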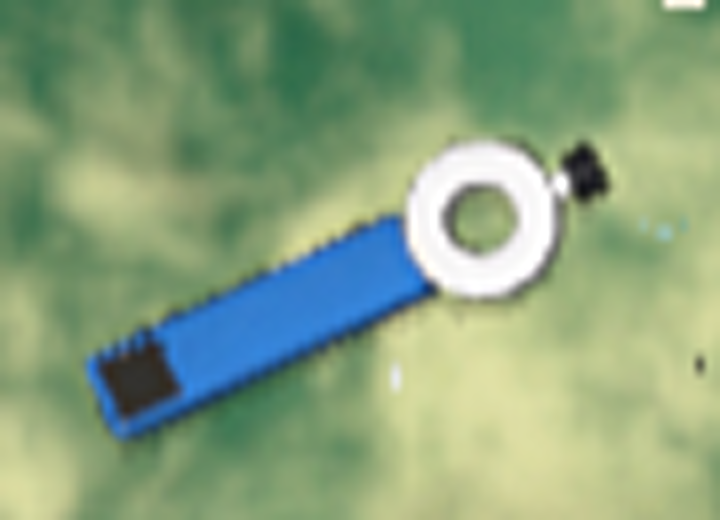

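View pics/arm_s.png

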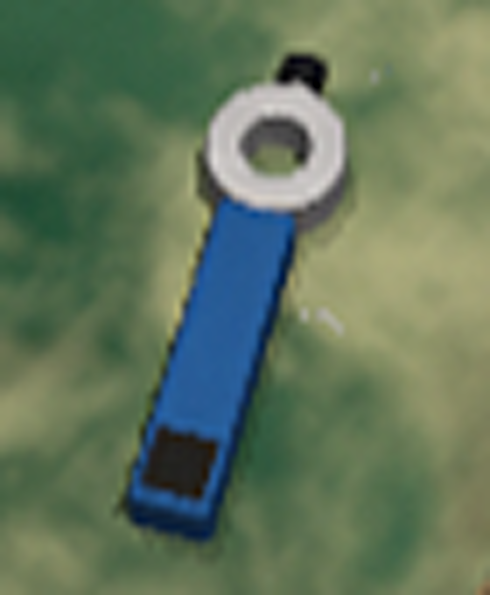

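Run:
```python
from h import *
c=load("top");cs=load("scene")
a=ray(c,230,262.25,.024);b=ray(cs,240+276/7,280+146/7,.024);print("boss",a,b)
e=ray(c,170+102/8,235+397/8,.024);f=ray(cs,240+173/7,280+508/7,.024);print("end",e,f)
for p,q in((a,e),(b,f)):
    d=(q-p)[:2];print(np.linalg.norm(d),np.degrees(np.arctan2(d[1],d[0])))
```

```text
boss [0.47513801 0.13972555 0.024     ] [0.47424575 0.14124412 0.024     ]
end [0.42497114 0.25114409 0.024     ] [0.42176335 0.25277821 0.024     ]
0.12219167754195281 114.23994513461331
0.12326497094938026 115.19934197641005
```

Request:
send_rows:
  steps: [0.087,-0.046,-0.037,0,0.11,0.087,-0.092,-0.075,0,0.22,0.087,-0.138,-0.112,0,0.33,0.087,-0.184,-0.15,0,0.44,0.087,-0.23,-0.187,0,0.55,0.087,-0.276,-0.224,0,0.66,0.087,-0.322,-0.262,0,0.77,0.087,-0.367,-0.299,0,0.885]
  force: 10

```text
time: 1.15
position: [0.4379, 0.2207, 0.1944]
tool_rot: [0.541, 0.841, -0.001, 0.0]
ft_force: [0.3, -0.1, -0.3]
grip_width: 0.0868
```

```bash
cat >> h.py <<'E'
from scipy.spatial.transform import Rotation as Ro
def st(robot,pr=True):
    o=robot.get_obs();R=Ro.from_quat(o["tool_rot"]).as_matrix()
    yaw=np.degrees(np.arctan2(R[1,0],R[0,0]))
    if pr: print("t",o["time"],"p",np.array(o["position"]).round(4),"yaw",yaw.round(2),"zt",R[:,2].round(3),"F",o["ft_force"].round(1),"M",o["moment"].round(2),"w",round(o["grip_width"],4),"q",o["q"].round(2))
    return o,R,yaw
def to(robot,target,yaw_t=None):
    o,R,y=st(robot); d=R.T@(np.asarray(target)-o["position"])
    print("shift",d.round(4),"turn",None if yaw_t is None else round(-np.radians((yaw_t-y+180)%360-180),3))
E
python3 - <<'E'
from h import *
from rig import robot,cams
to(robot,[.4372,.2223,.003],114.7)
c=cams.camera("wrist"); cv2.imwrite("pics/w1.png",c["color"][:,:,::-1])
E
```

```text
t 1.15 p [0.4379 0.2207 0.1944] yaw 114.47 zt [-0.001 -0.001 -1.   ] F [ 0.3 -0.1 -0.3] M [-0.05  0.03  0.06] w 0.0868 q [ 0.24  0.35  1.76 -0.    1.03 -0.19]
shift [0.0019 0.0002 0.1914] turn -0.004
```

View pics/w1.png

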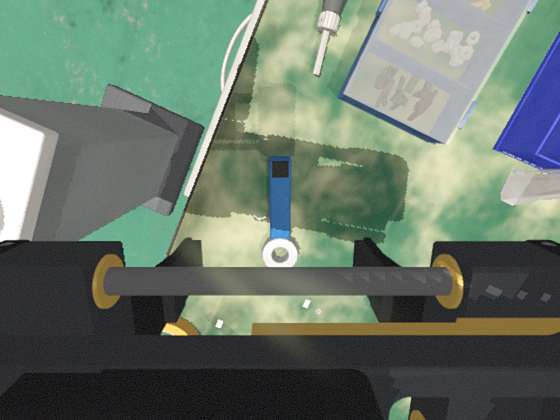

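Request:
send_rows:
  steps: [0.087,0.002,0,0.05,0,0.087,0.002,0,0.1,0,0.087,0.002,0,0.15,0,0.07,0.002,0,0.18,0,0.07,0.002,0,0.19,0,0.02,0.002,0,0.19,0,0.0,0.002,0,0.19,0,0.0,0.002,0,0.19,0]
  force: 5

```text
time: 2.2
position: [0.4446, 0.2166, 0.0058]
tool_rot: [0.544, 0.839, 0.0, 0.004]
ft_force: [-0.8, 1.0, -0.2]
grip_width: 0.0477
```

Run:
```python
from h import *
from rig import robot,cams
st(robot)
```

```text
t 2.2 p [0.4446 0.2166 0.0058] yaw 114.09 zt [ 0.008 -0.005 -1.   ] F [-0.8  1.  -0.2] M [-0.01  0.05  0.03] w 0.0477 q [ 0.23  0.68  1.9  -0.01  0.55 -0.18]
```

Request:
send_rows:
  steps: [0.05,-0.002,-0.001,0.002,0,0.048,0.0,0.0,0.002,0]

```text
time: 2.45
position: [0.4448, 0.2165, 0.0042]
tool_rot: [0.544, 0.839, 0.0, 0.005]
ft_force: [0.0, 0.6, -1.0]
grip_width: 0.0482
```

Run:
```python
from h import *
from rig import robot,cams
to(robot,[.4372,.2223,.003],114.7)
```

```text
t 2.45 p [0.4448 0.2165 0.0042] yaw 114.07 zt [ 0.008 -0.005 -1.   ] F [ 0.   0.6 -1. ] M [-0.05 -0.03  0.01] w 0.0482 q [ 0.23  0.68  1.9  -0.01  0.55 -0.18]
shift [ 0.0085 -0.0046  0.0011] turn -0.011
```

Request:
send_rows:
  steps: [0.05,0.008,-0.004,0.0,-0.01,0.05,0.008,-0.004,0.0,-0.01,0.05,0.008,-0.004,0.0,-0.01]

```text
time: 2.82
position: [0.4377, 0.2223, 0.0041]
tool_rot: [0.54, 0.842, 0.0, 0.005]
ft_force: [0.3, -0.1, -0.5]
grip_width: 0.0501
```

Run:
```python
from h import *
from rig import robot,cams
to(robot,[.4372,.2223,.003],114.7)
```

```text
t 2.825 p [0.4377 0.2223 0.0041] yaw 114.67 zt [ 0.008 -0.005 -1.   ] F [ 0.3 -0.1 -0.5] M [-0.04  0.01  0.  ] w 0.0501 q [ 0.25  0.68  1.91 -0.01  0.54 -0.17]
shift [ 0.0002 -0.0005  0.0011] turn -0.001
```

Request:
send_rows:
  steps: [0.02,0,0,0.001,0,0.0,0,0,0.001,0,0.0,0,0,0.001,0,0.0,0,0,0.001,0,0.0,0,0,0.001,0]
  force: 5

```text
time: 3.45
position: [0.4378, 0.2223, 0.0031]
tool_rot: [0.54, 0.842, 0.0, 0.005]
ft_force: [0.5, -0.3, 0.6]
grip_width: 0.008
```

Run:
```python
from h import *
from rig import robot,cams
st(robot)
```

```text
t 3.45 p [0.4378 0.2223 0.0031] yaw 114.66 zt [ 0.008 -0.005 -1.   ] F [ 0.5 -0.3  0.6] M [-0.01  0.05  0.  ] w 0.008 q [ 0.25  0.68  1.91 -0.01  0.54 -0.17]
```

Width 8 mm: no bar between the fingers. Look.

Run:
```python
from h import *
from rig import robot,cams
for n in["wrist","scene","top"]:
    c=cams.camera(n);np.savez(f"/tmp/{n}2.npz",**c);cv2.imwrite(f"pics/{n}2.png",c["color"][:,:,::-1])
```

```text
(no output)
```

View pics/wrist2.png

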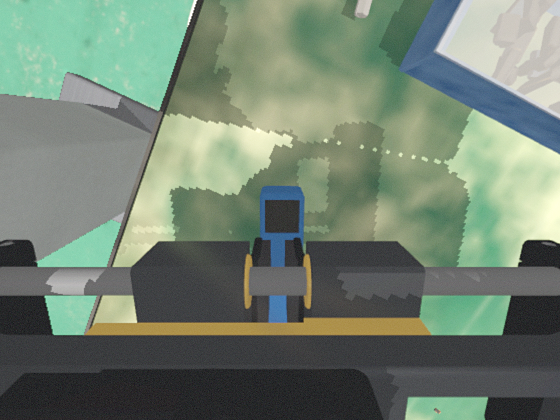

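View pics/scene2.png

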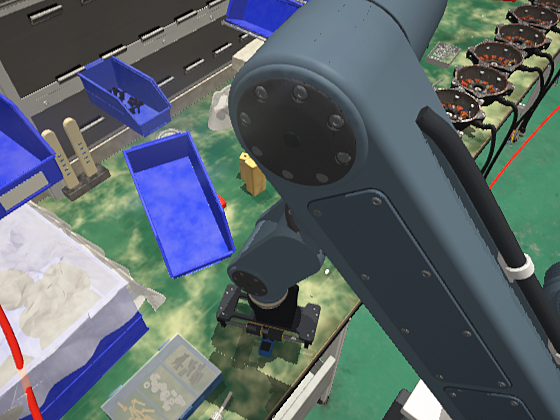

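View pics/top2.png

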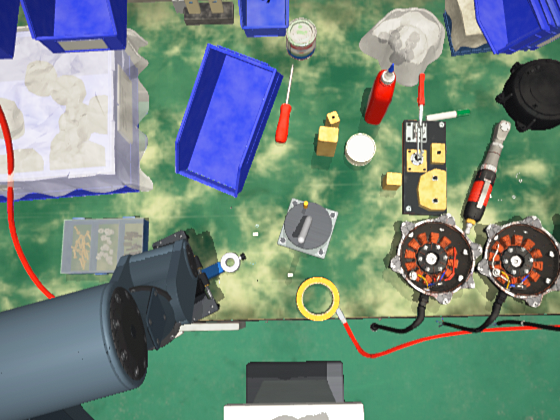

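Run:
```python
from h import *
c=load("wrist",2);W=cloud(c)
for v in (200,215,230,245,255,265,300,315):
    print(v,[(u,tuple((W[v,u]*1000).round(0))) for u in (240,258,265,272,280,288,295,302)])
cv2.imwrite("pics/w2z.png",cv2.resize(c["color"][170:340,200:360,::-1],None,fx=3.5,fy=3.5,interpolation=cv2.INTER_CUBIC))
```

```text
200 [(240, (np.float64(406.0), np.float64(235.0), np.float64(4.0))), (258, (np.float64(416.0), np.float64(240.0), np.float64(4.0))), (265, (np.float64(419.0), np.float64(247.0), np.float64(25.0))), (272, (np.float64(423.0), np.float64(249.0), np.float64(24.0))), (280, (np.float64(427.0), np.float64(251.0), np.float64(24.0))), (288, (np.float64(431.0), np.float64(252.0), np.float64(24.0))), (295, (np.float64(434.0), np.float64(254.0), np.float64(25.0))), (302, (np.float64(438.0), np.float64(256.0), np.float64(24.0)))]
215 [(240, (np.float64(410.0), np.float64(226.0), np.float64(4.0))), (258, (np.float64(420.0), np.float64(231.0), np.float64(5.0))), (265, (np.float64(423.0), np.float64(239.0), np.float64(25.0))), (272, (np.float64(426.0), np.float64(241.0), np.float64(25.0))), (280, (np.float64(430.0), np.float64(243.0), np.float64(26.0))), (288, (np.float64(434.0), np.float64(245.0), np.float64(26.0))), (295, (np.float64(438.0), np.float64(246.0), np.float64(24.0))), (302, (np.float64(442.0), np.float64(248.0), np.float64(23.0)))]
230 [(240, (np.float64(414.0), np.float64(217.0), np.f
[... 2398 characters left out ...]
2.0), np.float64(225.0), np.float64(80.0))), (295, (np.float64(444.0), np.float64(226.0), np.float64(81.0))), (302, (np.float64(441.0), np.float64(237.0), np.float64(98.0)))]
315 [(240, (np.float64(419.0), np.float64(241.0), np.float64(125.0))), (258, (np.float64(433.0), np.float64(213.0), np.float64(80.0))), (265, (np.float64(436.0), np.float64(214.0), np.float64(80.0))), (272, (np.float64(454.0), np.float64(180.0), np.float64(24.0))), (280, (np.float64(459.0), np.float64(182.0), np.float64(24.0))), (288, (np.float64(444.0), np.float64(219.0), np.float64(81.0))), (295, (np.float64(448.0), np.float64(219.0), np.float64(80.0))), (302, (np.float64(443.0), np.float64(232.0), np.float64(99.0)))]
```

View pics/w2z.png

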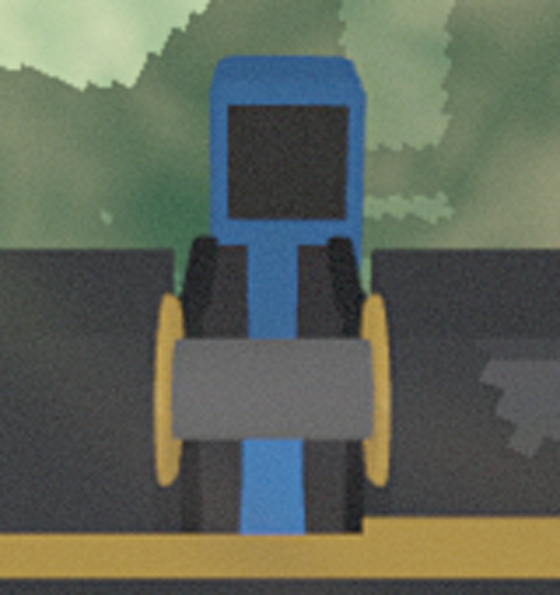

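Run:
```python
from h import *
from rig import robot
c=load("wrist",2)
o,R,y=st(robot)
p=o["position"]
for b in (0,.0187,.03,.04,.05): 
    for dx in (0,.0095): print(b,dx,proj(c,p-R[:,2]*b+R[:,0]*dx), proj(c,p-R[:,2]*b+R[:,0]*dx+R[:,1]*.015))
c0=load("wrist",0);W=cloud(c0)
print([(u,v,(W[v,u]*1000).round()) for v in(236,242,250,270,290) for u in (185,190,195)])
```

```text
t 3.6 p [0.4377 0.2223 0.0031] yaw 114.67 zt [ 0.008 -0.005 -1.   ] F [-0.1 -0.1 -0.4] M [-0.07 -0.01 -0.  ] w 0.0015 q [ 0.25  0.68  1.91 -0.01  0.54 -0.17]
0 0 [276.62515741 236.61822584] [299.15558247 236.65031687]
0 0.0095 [276.63533379 223.01513153] [299.44608825 223.04736723]
0.0187 0 [276.54006345 247.36563895] [301.27767256 247.40109192]
0.0187 0.0095 [276.55008649 232.55872054] [301.62605248 232.59435376]
0.03 0 [276.48005335 254.94494651] [302.77422088 254.98279381]
0.03 0.0095 [276.48984304 239.30308297] [303.16661709 239.34113859]
0.04 0 [276.42027704 262.49472672] [304.26494278 262.53497827]
0.04 0.0095 [276.42973103 246.03273146] [304.70382475 246.07322186]
0.05 0 [276.35300944 270.99065985] [305.94248934 271.03363994]
0.05 0.0095 [276.36196209 253.61958717] [306.43684322 253.66284365]
[(185, 236, array([ 412.,  142., -796.])), (190, 236, array([ 418.,  160., -800.])), (195, 236, array([ 422.,  182., -794.])), (185, 242, array([135., 558., 230.])), (190, 242, array([136., 560., 228.])), (195, 242, array([137., 561., 225.])), (185, 250, array([137., 559., 237.])), (190, 250, array([137., 562., 237.])), (195, 250, array([139., 564., 235.])), (185, 270, array([120., 587., 307.])), (190, 270, array([120., 589., 307.])), (195, 270, array([121., 589., 306.])), (185, 290, array([125., 586., 309.])), (190, 290, array([125., 588., 310.])), (195, 290, array([125., 589., 310.]))]
```

Run:
```python
from h import *
c=load("scene",2);W=cloud(c)
cv2.imwrite("pics/s2z.png",cv2.resize(c["color"][270:365,200:335,::-1],None,fx=5.5,fy=5.5,interpolation=cv2.INTER_CUBIC))
for v in range(290,362,4): print(v,[tuple((W[v,u]*1000).round().astype(int)) if W[v,u,0]==W[v,u,0] else 0 for u in range(240,310,8)])
```

```text
290 [(np.int64(507), np.int64(224), np.int64(147)), (np.int64(421), np.int64(281), np.int64(318)), (np.int64(407), np.int64(278), np.int64(330)), (np.int64(395), np.int64(274), np.int64(338)), (np.int64(385), np.int64(267), np.int64(339)), (np.int64(373), np.int64(264), np.int64(348)), (np.int64(411), np.int64(194), np.int64(213)), (np.int64(403), np.int64(180), np.int64(203)), (np.int64(454), np.int64(76), np.int64(7))]
294 [(np.int64(500), np.int64(231), np.int64(149)), (np.int64(455), np.int64(251), np.int64(226)), (np.int64(410), np.int64(276), np.int64(311)), (np.int64(395), np.int64(274), np.int64(324)), (np.int64(386), np.int64(266), np.int64(324)), (np.int64(402), np.int64(227), np.int64(254)), (np.int64(406), np.int64(200), np.int64(212)), (np.int64(398), np.int64(187), np.int64(203)), (np.int64(448), np.int64(83), np.int64(5))]
298 [(np.int64(509), np.int64(225), np.int64(114)), (np.int64(456), np.int64(251), np.int64(211)), (np.int64(429), np.int64(258), np.int64(251)), (np.int64(418), np.int64(250), np.int64(253)), (np.int64(408), np.int64(241), np.int64(252)), (np.int64(
[... 5734 characters left out ...]
261), np.int64(5)), (np.int64(424), np.int64(253), np.int64(14)), (np.int64(414), np.int64(239), np.int64(3)), (np.int64(400), np.int64(229), np.int64(5)), (np.int64(387), np.int64(219), np.int64(7)), (np.int64(374), np.int64(207), np.int64(4)), (np.int64(362), np.int64(196), np.int64(4))]
358 [(np.int64(460), np.int64(289), np.int64(4)), (np.int64(446), np.int64(279), np.int64(7)), (np.int64(434), np.int64(268), np.int64(5)), (np.int64(421), np.int64(257), np.int64(4)), (np.int64(408), np.int64(246), np.int64(5)), (np.int64(395), np.int64(235), np.int64(4)), (np.int64(382), np.int64(224), np.int64(3)), (np.int64(369), np.int64(214), np.int64(4)), (np.int64(356), np.int64(203), np.int64(4))]
```

View pics/s2z.png

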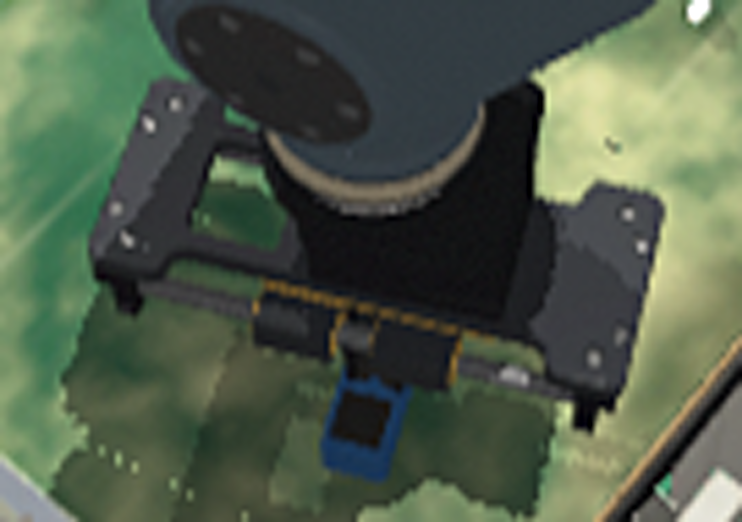

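Request:
send_rows:
  steps: [0.06,0,0,0,0,0.06,0,0,0,0,0.06,0,0,0,0,0.06,0,0,0.004,0,0.06,0,0,0.004,0]

```text
time: 4.22
position: [0.4375, 0.2222, -0.0012]
tool_rot: [0.54, 0.842, -0.0, 0.004]
ft_force: [-0.1, -0.5, -0.3]
grip_width: 0.0439
```

Run:
```python
from h import *
from rig import robot,cams
st(robot)
c=cams.camera("wrist");np.savez("/tmp/wrist3.npz",**c);cv2.imwrite("pics/wrist3.png",c["color"][:,:,::-1])
```

```text
t 4.225 p [ 0.4375  0.2222 -0.0012] yaw 114.67 zt [ 0.007 -0.005 -1.   ] F [-0.1 -0.5 -0.3] M [-0.08  0.01  0.02] w 0.0439 q [ 0.25  0.69  1.92 -0.01  0.53 -0.17]
```

View pics/wrist3.png

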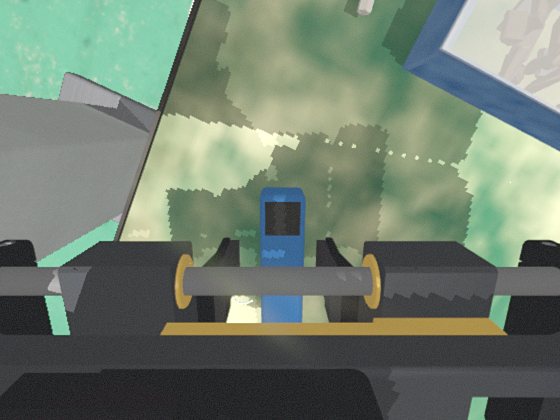

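Request:
send_rows:
  steps: [0.06,0,0,0.004,0,0.06,0,0,0.008,0,0.06,0,0,0.012,0,0.06,0,0,0.012,0]

```text
time: 4.78
position: [0.4374, 0.2221, -0.0136]
tool_rot: [0.54, 0.842, -0.0, 0.004]
ft_force: [-0.1, 0.2, -0.6]
grip_width: 0.06
```

Run:
```python
from h import *
from rig import robot,cams
o,R,y=st(robot)
c=cams.camera("wrist");np.savez("/tmp/wrist4.npz",**c);cv2.imwrite("pics/wrist4.png",c["color"][:,:,::-1])
W=cloud(c); ext=c["extrinsics"][:3,3]; print(ext)
# points in tool frame near fingers
P=(W-o["position"])@R
m=(abs(P[...,0])<.012)&(abs(P[...,1])>.015)&(abs(P[...,1])<.06)&(W[...,2]>.008)
for s in(1,-1):
    q=P[m&(P[...,1]*s>0)]; print(s,len(q),"tool z max(tip)",np.percentile(q[:,2],[90,98,99.5]).round(4))
for v in range(225,262,3): print(v,[tuple((P[v,u]*1000).round().astype(int).tolist()) for u in (205,215,222,228,330,340,348)])
```

```text
t 4.775 p [ 0.4374  0.2221 -0.0136] yaw 114.66 zt [ 0.007 -0.005 -1.   ] F [-0.1  0.2 -0.6] M [-0.1  -0.01  0.04] w 0.06 q [ 0.25  0.72  1.92 -0.01  0.5  -0.17]
[0.40706716 0.28732118 0.17638448]
1 3977 tool z max(tip) [-0.0455 -0.0326 -0.0297]
-1 2222 tool z max(tip) [-0.0397 -0.0308 -0.0291]
225 [(14, -43, -18), (14, -37, -16), (14, -33, -17), (14, -29, -18), (14, 32, -17), (14, 38, -18), (14, 43, -18)]
228 [(12, -43, -18), (12, -37, -17), (12, -33, -18), (12, -29, -17), (12, 32, -18), (12, 38, -16), (12, 43, -16)]
231 [(10, -43, -17), (10, -37, -17), (10, -33, -17), (10, -29, -17), (10, 32, -16), (10, 38, -17), (10, 43, -17)]
234 [(8, -43, -18), (8, -37, -17), (8, -33, -17), (8, -29, -18), (8, 32, -18), (8, 38, -17), (8, 43, -17)]
237 [(6, -43, -17), (6, -37, -17), (6, -33, -18), (6, -30, -17), (6, 32, -17), (6, 39, -17), (6, 43, -17)]
240 [(4, -43, -18), (10, -34, -32), (9, -31, -29), (4, -29, -18), (4, 33, -16), (10, 35, -32), (4, 43, -17)]
243 [(2, -44, -18), (9, -34, -33), (9, -30, -33), (3, -29, -18), (2, 33, -16), (9, 35, -33), (10, 39, -37)]
246 [(10, -38, -42), (9, -33, -38), (8, -29, -37), (1, -29, -19), (5, 30, -29), (8, 34, -37), (10, 38, -41)]
249 [(10, -37, -46), (9, -32, -42), (6, -30, -37), (-1, -30, -18), (3, 31, -29), (9, 33, -42), (10, 37, -45)]
252 [(10, -36, -49), (9, -32, -46), (5, -30, -38), (-3, -30, -18), (2, 30, -30), (9, 32, -47), (11, 36, -50)]
255 [(10, -35, -54), (8, -31, -49), (4, -29, -39), (-5, -30, -18), (0, 30, -30), (9, 32, -50), (10, 35, -52)]
258 [(9, -35, -54), (9, -30, -53), (2, -29, -39), (-7, -30, -18), (-1, 30, -31), (8, 31, -52), (9, 35, -53)]
261 [(8, -34, -56), (8, -30, -55), (0, -30, -39), (-10, -30, -17), (-3, 31, -31), (8, 31, -55), (9, 34, -57)]
```

View pics/wrist4.png

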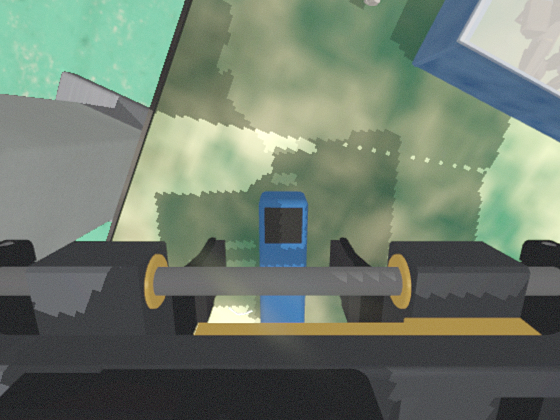

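Request:
send_rows:
  steps: [0.06,0,0,0.003,0,0.05,0,0,0.006,0,0.04,0,0,0.006,0,0.02,0,0,0.006,0,0,0,0,0.006,0,0,0,0,0.006,0,0,0,0,0.006,0]
  force: 5

```text
time: 5.7
position: [0.4379, 0.2222, -0.0193]
tool_rot: [0.54, 0.842, 0.0, 0.005]
ft_force: [0.7, 0.5, -1.4]
grip_width: 0.026
```

Run:
```python
from h import *
from rig import robot,cams
o,R,y=st(robot)
```

```text
t 5.7 p [ 0.4379  0.2222 -0.0193] yaw 114.68 zt [ 0.008 -0.005 -1.   ] F [ 0.7  0.5 -1.4] M [0.03 0.02 0.07] w 0.026 q [ 0.25  0.73  1.92 -0.01  0.49 -0.17]
```

Request:
send_rows:
  steps: [0,-0.001,0,-0.007,0,0,-0.003,0,-0.015,0,0,-0.005,0,-0.022,0,0,-0.0075,0,-0.029,0,0,-0.011,0,-0.037,0,0,-0.015,0,-0.044,0,0,-0.019,0,-0.052,0,0,-0.023,0,-0.059,0]
  force: 4

```text
time: 6.7
position: [0.4472, 0.2012, 0.0404]
tool_rot: [0.54, 0.842, 0.0, 0.005]
ft_force: [0.2, -0.1, -2.1]
grip_width: 0.026
```

Run:
```python
from h import *
from rig import robot,cams
o,R,y=st(robot)
for n in["wrist","scene"]:
    c=cams.camera(n);np.savez(f"/tmp/{n}5.npz",**c)
    cv2.imwrite(f"pics/{n}5.png",c["color"][:,:,::-1] if n=="wrist" else cv2.resize(c["color"][230:380,190:360,::-1],None,fx=4,fy=4))
```

```text
t 6.7 p [0.4472 0.2012 0.0404] yaw 114.67 zt [ 0.008 -0.005 -1.   ] F [ 0.2 -0.1 -2.1] M [-0.11 -0.01  0.01] w 0.026 q [ 0.2   0.61  1.9  -0.01  0.63 -0.22]
```

View pics/wrist5.png

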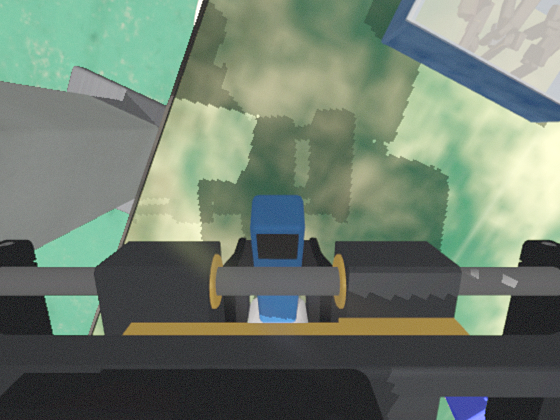

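View pics/scene5.png

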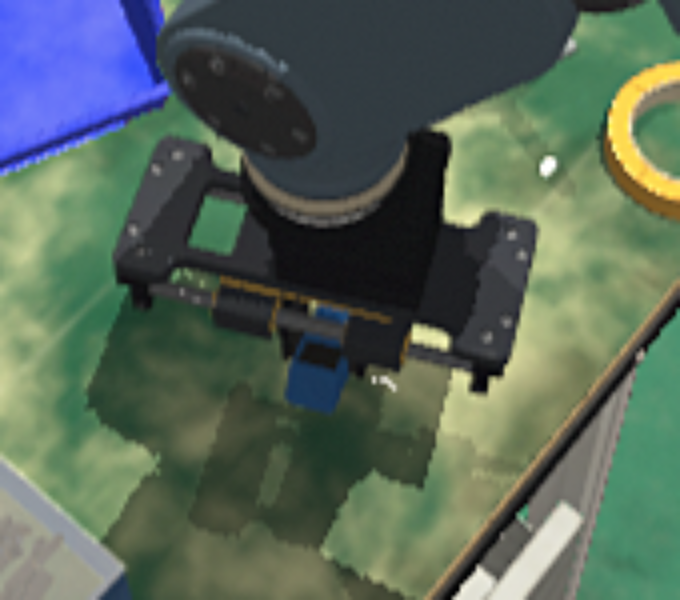

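```bash
cat >> h.py <<'E'
def tilt(c,o,R):
    """bar plane in wrist view, tool frame: fit top face"""
    W=cloud(c);P=(W-o["position"])@R
    hsv=cv2.cvtColor(c["color"],cv2.COLOR_RGB2HSV)
    m=cv2.inRange(hsv,(95,120,40),(125,255,255))>0
    m&=(abs(P[...,1])<.02)&(abs(P[...,0])<.12)&(P[...,2]<.06)
    ms=cv2.erode(m.astype(np.uint8),np.ones((3,3)))>0
    p=P[ms]; H,_,_=np.histogram2d(p[:,0],p[:,2],bins=[10,10])
    # top-face & end-face split: sort by x, print median z by x bin
    for lo in np.arange(-.06,.07,.008):
        q=p[(p[:,0]>=lo)&(p[:,0]<lo+.008)]
        if len(q)>8: print("x",round(lo+.004,3),"z",np.median(q[:,2]).round(4),"y",np.median(q[:,1]).round(4),len(q))
    return p
E
python3 - <<'E'
from h import *
from rig import robot
o,R,y=st(robot,0)
tilt(load("wrist",5),o,R)
E
```

```text
x -0.056 z -0.0106 y 0.0001 131
x -0.048 z -0.0147 y 0.0014 202
x -0.04 z -0.0194 y 0.0 235
x -0.032 z -0.0238 y 0.0007 248
x 0.0 z -0.0444 y 0.0006 187
x 0.008 z -0.0463 y 0.0008 92
x 0.016 z -0.052 y 0.0108 62
x 0.024 z -0.0568 y 0.0 532
x 0.032 z -0.0492 y -0.0 1136
x 0.04 z -0.041 y 0.0014 121
```

Request:
send_rows:
  steps: [0,0,0,0,0,0,0,0,0,0,0,0,0,-0.02,0,0,0,0,-0.06,0,0,0,0,-0.1,0,0,0,0,-0.1,0]
  force: 35

```text
time: 7.55
position: [0.4482, 0.2023, 0.1426]
tool_rot: [0.54, 0.842, 0.002, 0.007]
ft_force: [-0.1, 0.7, -2.5]
grip_width: 0.0257
```

Run:
```python
from h import *
from rig import robot,cams
o,R,y=st(robot)
c=cams.camera("wrist");np.savez(f"/tmp/wrist6.npz",**c); tilt(c,o,R)
c=cams.camera("scene");np.savez(f"/tmp/scene6.npz",**c);cv2.imwrite("pics/scene6.png",cv2.resize(c["color"][200:350,190:380,::-1],None,fx=4,fy=4))
```

```text
t 7.55 p [0.4482 0.2023 0.1426] yaw 114.63 zt [ 0.014 -0.003 -1.   ] F [-0.1  0.7 -2.5] M [0.07 0.14 0.03] w 0.0257 q [ 0.2   0.42  1.82 -0.01  0.88 -0.22]
x -0.056 z -0.0102 y 0.001 92
x -0.048 z -0.014 y 0.0003 205
x -0.04 z -0.019 y 0.0003 235
x -0.032 z -0.0236 y -0.0003 207
x 0.0 z -0.0447 y 0.0013 190
x 0.008 z -0.0479 y 0.0111 59
x 0.016 z -0.0527 y -0.0102 70
x 0.024 z -0.0573 y 0.0003 609
x 0.032 z -0.0494 y 0.0003 1085
x 0.04 z -0.042 y 0.0007 81
```

View pics/scene6.png

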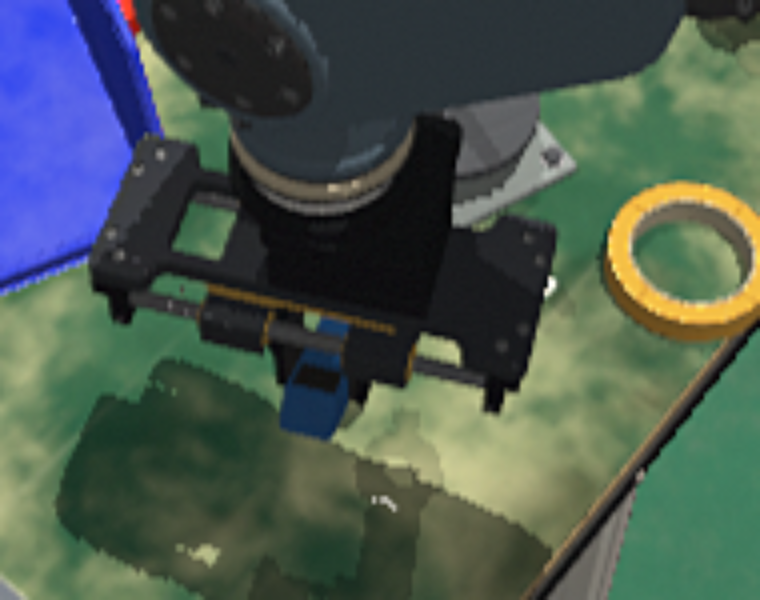

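Request:
send_rows:
  steps: [0,0,0,-0.05,0.15,0,0,0,-0.1,0.32,0,0,0,-0.16,0.49,0,-0.03,0,-0.17,0.66,0,-0.06,-0.002,-0.17,0.83,0,-0.09,-0.004,-0.17,1.0,0,-0.12,-0.006,-0.17,1.17,0,-0.15,-0.008,-0.17,1.34]

```text
time: 8.65
position: [0.4985, 0.062, 0.308]
tool_rot: [0.947, 0.322, -0.0, 0.002]
ft_force: [0.2, -0.1, -3.0]
grip_width: 0.0255
```

Run:
```python
from h import *
from rig import robot,cams
to(robot,[.549,-.044,.305],-25)
```

```text
t 8.65 p [0.4985 0.062  0.308 ] yaw 37.52 zt [ 0.001 -0.004 -1.   ] F [ 0.2 -0.1 -3. ] M [-0.03 -0.02 -0.02] w 0.0255 q [-0.1   0.24  1.58 -0.    1.33  0.82]
shift [-0.0245  0.1148  0.0035] turn 1.091
```

Request:
send_rows:
  steps: [0,-0.003,0.015,0.003,0.16,0,-0.006,0.03,0.003,0.32,0,-0.01,0.045,0.003,0.48,0,-0.013,0.06,0.003,0.64,0,-0.017,0.08,0.003,0.8,0,-0.021,0.1,0.003,0.96,0,-0.0245,0.115,0.003,1.09,0,-0.0245,0.115,0.003,1.09]

```text
time: 9.65
position: [0.5485, -0.0448, 0.3026]
tool_rot: [0.976, -0.216, -0.002, 0.002]
ft_force: [-0.6, 0.6, -3.0]
grip_width: 0.0254
```

Run:
```python
from h import *
from rig import robot,cams
to(robot,[.549,-.044,.305],-25)
for n in["scene","top","wrist"]:
    c=cams.camera(n);np.savez(f"/tmp/{n}7.npz",**c);
    im=c["color"][:,:,::-1]
    if n!="wrist": im=cv2.resize(im[120:300,210:430],None,fx=3.3,fy=3.3,interpolation=cv2.INTER_CUBIC)
    cv2.imwrite(f"pics/{n}7.png",im)
o,R,y=st(robot,0); tilt(c,o,R)
```

```text
t 9.65 p [ 0.5485 -0.0448  0.3026] yaw -24.93 zt [-0.004 -0.003 -1.   ] F [-0.6  0.6 -3. ] M [-0.09  0.03  0.04] w 0.0254 q [-0.28  0.32  1.48 -0.    1.35  1.72]
shift [ 0.0001 -0.0009 -0.0024] turn 0.001
x -0.056 z -0.0067 y 0.0026 27
x -0.048 z -0.0102 y 0.0032 149
x -0.04 z -0.0154 y 0.0005 209
x -0.032 z -0.0202 y -0.0002 196
x 0.0 z -0.0436 y 0.0017 118
x 0.008 z -0.0455 y 0.0025 128
x 0.016 z -0.0514 y -0.0101 65
x 0.024 z -0.0577 y -0.0001 479
x 0.032 z -0.0515 y 0.0004 1121
x 0.04 z -0.0437 y -0.0006 264
```

View pics/scene7.png

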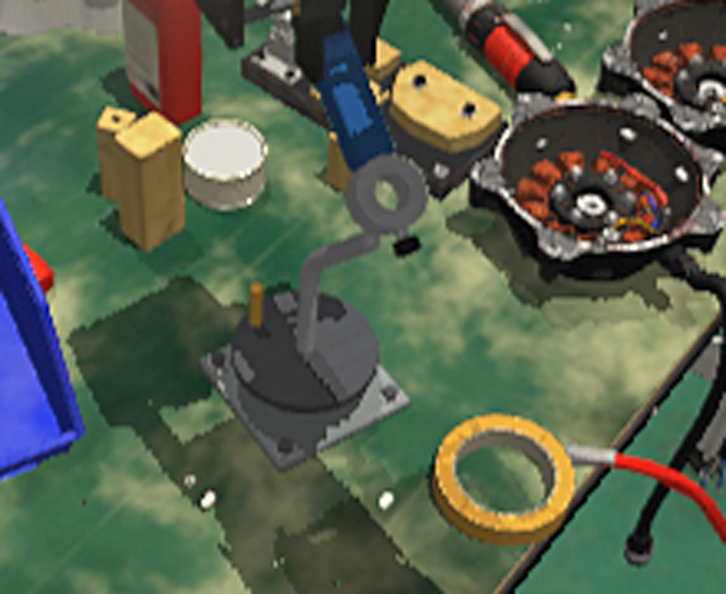

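View pics/top7.png

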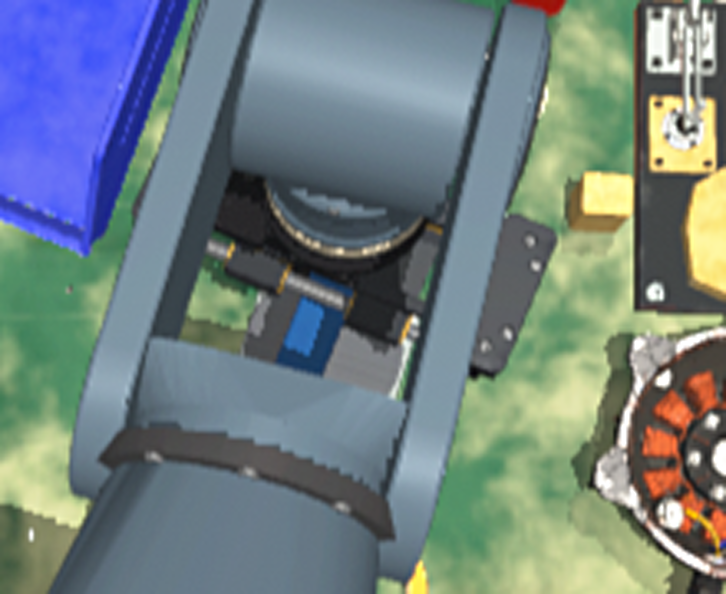

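View pics/wrist7.png

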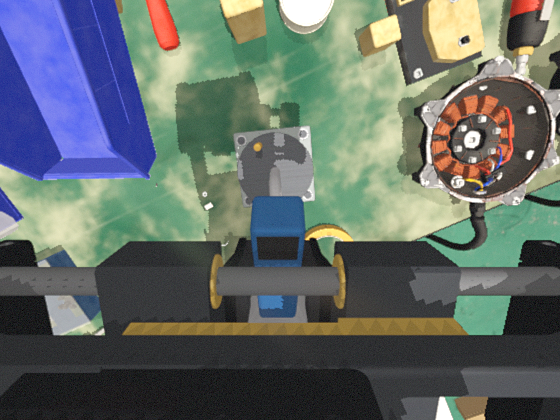

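```bash
cat >> h.py <<'E'
def boss(c,guess,rad=.035):
    """boss top-face: plane fit from depth + circle centre in-plane. guess world"""
    W=cloud(c);hsv=cv2.cvtColor(c["color"],cv2.COLOR_RGB2HSV)
    m=(np.linalg.norm(W-guess,axis=-1)<rad)&(hsv[...,1]<60)&(hsv[...,2]>70)
    p=W[m]
    # RANSAC plane
    rng=np.random.default_rng(0);best=None
    for _ in range(400):
        a=p[rng.choice(len(p),3,False)];n=np.cross(a[1]-a[0],a[2]-a[0]);l=np.linalg.norm(n)
        if l<1e-6: continue
        n/=l
        if abs(n[2])<.5: continue
        k=abs((p-a[0])@n)<.002
        if best is None or k.sum()>best.sum(): best=k
    q=p[best];c0=q.mean(0);n=np.linalg.svd(q-c0)[2][2];n*=np.sign(n[2])
    return p,q,c0,n
E
python3 - <<'E'
from h import *
c=load("scene",7);cs=c
C=np.array([.5555,-.0465]);u=np.array([.9494,-.3140])
o_p=np.array([.5485,-.0448,.3026]); yaw=np.radians(-24.93)
# corner-based prediction
th=np.radians(32)
cor=np.array([.028,-.0605])
b=cor-.124*np.array([np.cos(th),-np.sin(th)])-.012*np.array([-np.sin(th),-np.cos(th)])
t=cor-.124*np.array([np.cos(th),-np.sin(th)])
X=np.array([np.cos(yaw),np.sin(yaw),0])
g=o_p+X*b[0]+np.array([0,0,-b[1]]);gt=o_p+X*t[0]+np.array([0,0,-t[1]])
print("pred bore",g,"pred top centre",gt,proj(c,gt))
W=cloud(c)
p,q,c0,n=boss(c,gt); print(len(p),len(q),c0,n,"tilt",np.degrees(np.arccos(n[2])))
im=c["color"][150:205,300:355,::-1].copy(); im=cv2.resize(im,None,fx=11,fy=11,interpolation=cv2.INTER_CUBIC)
pp=(proj(c,gt)-[300,150]+.5)*11; cv2.circle(im,tuple(int(x) for x in pp),4,(0,0,255),-1); cv2.imwrite("pics/b7.png",im)
E
```

```text
pred bore [ 0.48429787 -0.01495749  0.28721343] pred top centre [ 0.47853135 -0.01227709  0.29739001] [327.97473843 176.61962411]
438 247 [ 0.47866856 -0.0128447   0.29623678] [-0.48965811  0.24486841  0.83682399] tilt 33.19375467571904
```

View pics/b7.png

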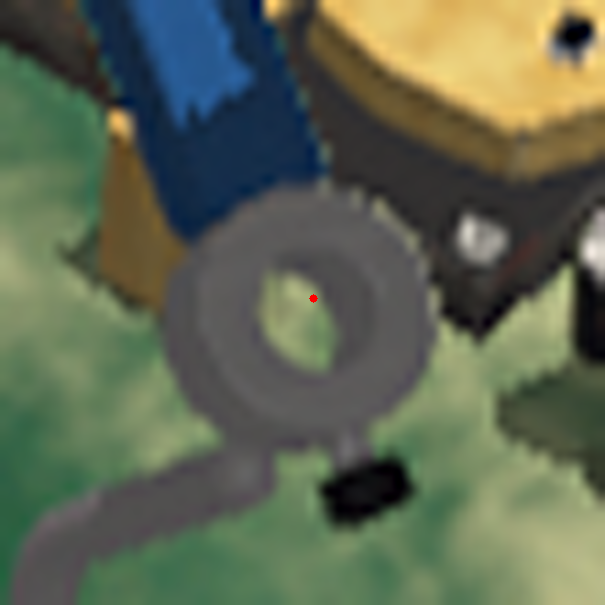

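Request:
send_rows:
  steps: [0,-0.001,0.004,0,0,0,-0.0013,0.0072,0.01,0,0,-0.0013,0.0072,0.02,0,0,-0.0013,0.0072,0.03,0,0,-0.0013,0.0072,0.039,0,0,-0.0013,0.0072,0.039,0]
  force: 50

```text
time: 10.55
position: [0.5432, -0.0493, 0.2639]
tool_rot: [0.977, -0.215, -0.002, 0.002]
ft_force: [0.3, 0.9, -2.5]
grip_width: 0.0259
```

```bash
cat >> h.py <<'E'
C=np.array([.5555,-.0465]);U=np.array([.9494,-.3140])
def lean(s): 
    xy=C-(.0127+.6157*s)*U; return np.array([xy[0],xy[1],.1619+.788*s])
L=np.array([-.6157*U[0],-.6157*U[1],.788]); V=np.array([-U[1],U[0],0]); 
def pic(c,ctr,name,half=30,f=10,pts=()):
    u0,v0=[int(x)-half for x in ctr]
    im=cv2.resize(c["color"][v0:v0+2*half,u0:u0+2*half,::-1],None,fx=f,fy=f,interpolation=cv2.INTER_CUBIC)
    for p in pts:
        x=(proj(c,p)-[u0,v0]+.5)*f; cv2.circle(im,(int(x[0]),int(x[1])),3,(0,0,255),-1)
    cv2.imwrite(name,im)
E
python3 - <<'E'
from h import *
from rig import robot,cams
o,R,y=st(robot)
c=cams.camera("wrist"); tilt(c,o,R)
c=cams.camera("scene");np.savez("/tmp/scene8.npz",**c)
g=o["position"]+np.array([-.0639,.0291,-.0162])+.012*np.array([-.49,.245,.837])
p,q,c0,n=boss(c,g); b=c0-.012*n
print("pred top",g,"meas",c0,n,len(q),"tilt",np.degrees(np.arccos(n[2])))
d=b-lean(0); print("bore: s",d@L,"v",d@V,"w",d@np.cross(V,L))
pic(c,proj(c,g),"pics/b8.png",pts=[g,c0,lean(80),lean(60),lean(40)])
E
```

```text
t 10.55 p [ 0.5432 -0.0493  0.2639] yaw -24.82 zt [-0.004 -0.002 -1.   ] F [ 0.3  0.9 -2.5] M [-0.11  0.03 -0.  ] w 0.0259 q [-0.29  0.34  1.54 -0.    1.26  1.71]
x -0.056 z -0.0071 y 0.0016 29
x -0.048 z -0.0102 y 0.0029 149
x -0.04 z -0.0157 y 0.0009 207
x -0.032 z -0.0208 y 0.0006 176
x 0.0 z -0.0441 y -0.0008 122
x 0.008 z -0.0459 y -0.0001 132
x 0.016 z -0.0525 y 0.0109 72
x 0.024 z -0.0583 y 0.0006 497
x 0.032 z -0.052 y 0.0002 1139
x 0.04 z -0.0442 y -0.0006 250
pred top [ 0.473442   -0.017259    0.25772015] meas [ 0.47410146 -0.01725081  0.25802335] [-0.52133991  0.24037225  0.81879538] 220 tilt 35.03561177276851
bore: s 0.10920490048863253 v 0.0014359350797204812 w 0.0003988034565669671
```

View pics/b8.png

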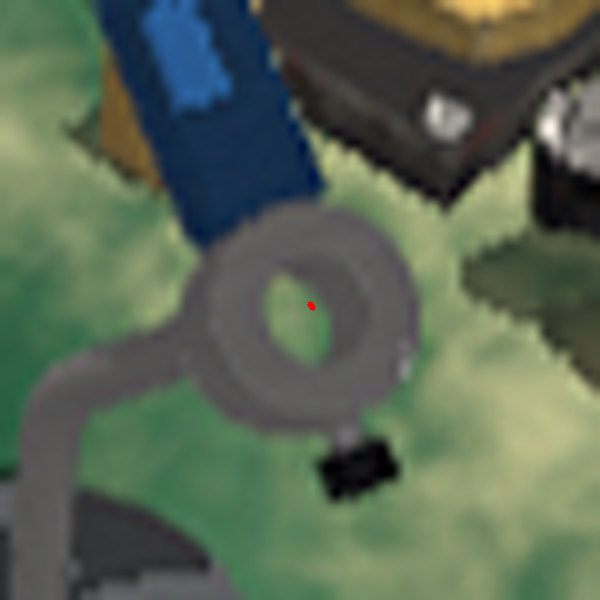

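Request:
send_rows:
  steps: [0,0.003,0,0.004,0,0,0.006,0,0.008,0,0,0.0095,-0.0003,0.012,0,0,0.0095,-0.0003,0.012,0]

```text
time: 11.15
position: [0.5531, -0.0534, 0.2526]
tool_rot: [0.977, -0.215, -0.001, 0.002]
ft_force: [0.5, -0.3, -3.2]
grip_width: 0.0252
```

```bash
cat > chk.py <<'E'
from h import *
from rig import robot,cams
import sys
k=sys.argv[1]
o,R,y=st(robot)
c=cams.camera("wrist"); np.savez(f"/tmp/wrist{k}.npz",**c); pp=tilt_q(c,o,R) if 0 else None
c=cams.camera("scene");np.savez(f"/tmp/scene{k}.npz",**c)
X=R[:,0]
g=o["position"]+np.array([-.0639,.0291,-.0162])+.012*np.array([-.49,.245,.837])
p,q,c0,n=boss(c,g); b=c0-.012*n
print("pred top",g.round(4),"meas",c0.round(4),n.round(3),len(q),"tilt",np.degrees(np.arccos(n[2])).round(1))
d=b-lean(0); print("bore: s",(d@L).round(4),"v",(d@V).round(4),"w",(d@np.cross(V,L)).round(4), "stand xyz",((b[:2]-C)@U).round(4),((b[:2]-C)@V[:2]).round(4),b[2].round(4))
pic(c,proj(c,g),f"pics/b{k}.png",pts=[lean(.08),lean(.04),lean(0)])
E
python3 chk.py 9
```

```text
t 11.15 p [ 0.5531 -0.0534  0.2526] yaw -24.83 zt [-0.002 -0.003 -1.   ] F [ 0.5 -0.3 -3.2] M [-0.03 -0.04 -0.  ] w 0.0252 q [-0.3   0.37  1.54 -0.    1.24  1.71]
pred top [ 0.4833 -0.0214  0.2464] meas [ 0.4823 -0.0213  0.2459] [-0.51   0.221  0.831] 224 tilt 33.8
bore: s 0.0941 v 0.0003 w -0.0001 stand xyz -0.0707 0.0003 0.2359
```

View pics/b9.png

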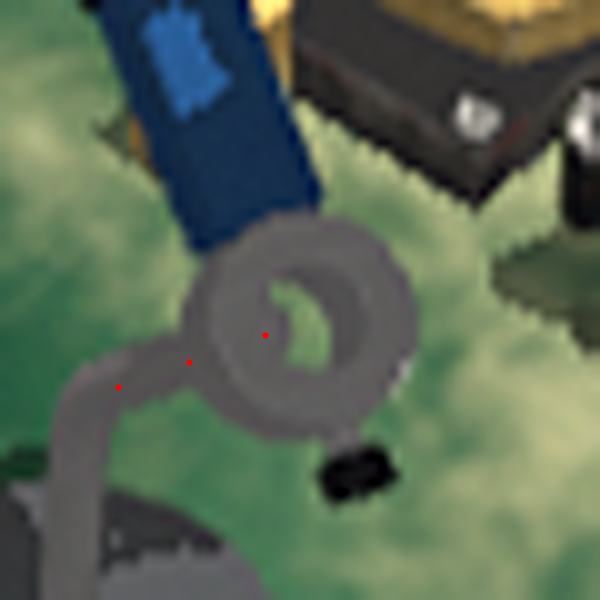

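Request:
send_rows:
  steps: [0,0.003,-0.0003,0.004,0,0,0.006,-0.0007,0.008,0,0,0.009,-0.001,0.012,0,0,0.0122,-0.0014,0.0158,0,0,0.0122,-0.0014,0.0158,0]

```text
time: 11.88
position: [0.5648, -0.0573, 0.2366]
tool_rot: [0.977, -0.215, -0.001, 0.002]
ft_force: [1.4, -0.7, -1.8]
grip_width: 0.0253
```

```bash
python3 chk.py 10
```

```text
t 11.875 p [ 0.5648 -0.0573  0.2366] yaw -24.83 zt [-0.002 -0.003 -1.   ] F [ 1.4 -0.7 -1.8] M [-0.02 -0.08  0.04] w 0.0253 q [-0.3   0.4   1.53 -0.    1.21  1.71]
pred top [ 0.495  -0.0253  0.2305] meas [ 0.4942 -0.0256  0.2296] [-0.515  0.273  0.813] 216 tilt 35.6
bore: s 0.0735 v -0.0006 w 0.0001 stand xyz -0.0578 -0.0006 0.2199
```

View pics/b10.png

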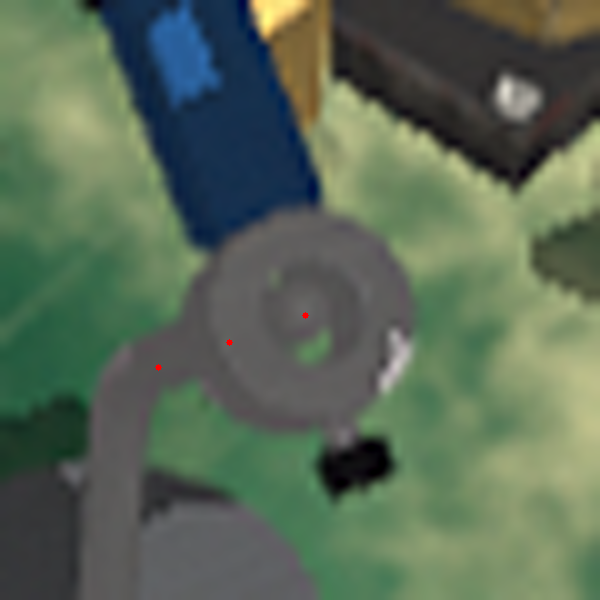

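Request:
send_rows:
  steps: [0,0.003,-0.0003,0.004,0,0,0.006,-0.0007,0.008,0,0,0.009,-0.001,0.012,0,0,0.0122,-0.0014,0.0158,0,0,0.0153,-0.0018,0.0198,0,0,0.0184,-0.0021,0.0237,0,0,0.0184,-0.0021,0.0237,0]

```text
time: 12.85
position: [0.5823, -0.0632, 0.2128]
tool_rot: [0.977, -0.215, -0.001, 0.002]
ft_force: [0.6, 0.6, -2.6]
grip_width: 0.0254
```

```bash
python3 chk.py 11
```

```text
t 12.85 p [ 0.5823 -0.0632  0.2128] yaw -24.83 zt [-0.002 -0.003 -1.   ] F [ 0.6  0.6 -2.6] M [-0.02 -0.06 -0.06] w 0.0254 q [-0.3   0.46  1.51 -0.    1.18  1.71]
pred top [ 0.5125 -0.0312  0.2067] meas [ 0.5127 -0.0301  0.2063] [-0.495  0.247  0.833] 192 tilt 33.6
bore: s 0.0435 v 0.0011 w 0.0003 stand xyz -0.0392 0.0011 0.1963
```

View pics/b11.png

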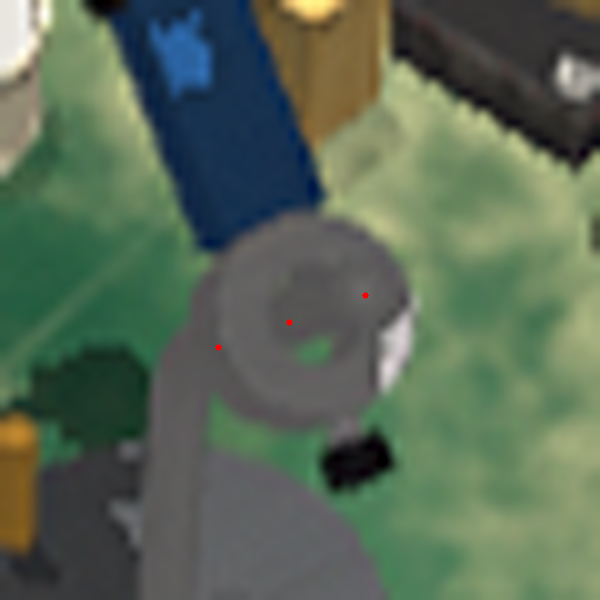

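Request:
send_rows:
  steps: [0,0.003,-0.0003,0.004,0,0,0.006,-0.0007,0.008,0,0,0.009,-0.001,0.012,0,0,0.0122,-0.0014,0.0158,0,0,0.0153,-0.0018,0.0198,0,0,0.0184,-0.0021,0.0237,0,0,0.0184,-0.0021,0.0237,0]

```text
time: 13.82
position: [0.5999, -0.0692, 0.189]
tool_rot: [0.977, -0.215, -0.001, 0.002]
ft_force: [0.9, -0.4, -2.2]
grip_width: 0.0256
```

```bash
python3 chk.py 12
```

```text
t 13.825 p [ 0.5999 -0.0692  0.189 ] yaw -24.83 zt [-0.002 -0.003 -1.   ] F [ 0.9 -0.4 -2.2] M [-0.04 -0.12 -0.06] w 0.0256 q [-0.3   0.51  1.49 -0.    1.14  1.71]
pred top [ 0.5301 -0.0371  0.1828] meas [ 0.53   -0.0351  0.1817] [-0.488  0.278  0.828] 160 tilt 34.2
bore: s 0.013 v 0.0015 w -0.0006 stand xyz -0.0212 0.0015 0.1718
```

View pics/b12.png

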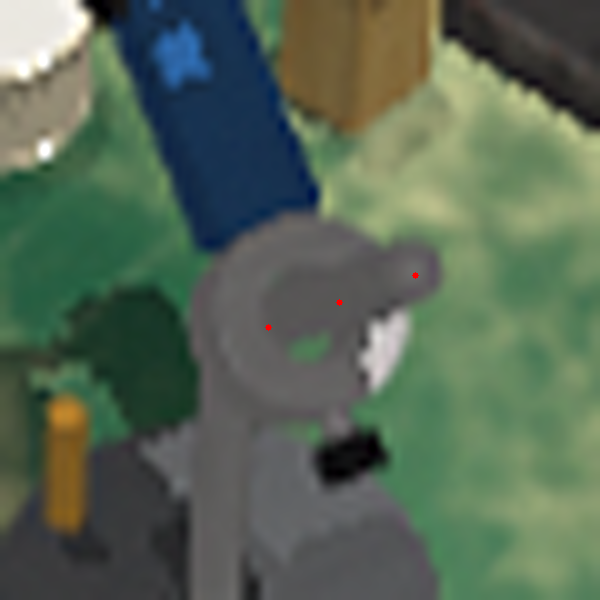

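```bash
cat >> h.py <<'E'
def tcp_for(xb,zb,phi,yaw=-24.83,vb=0.):
    a,h,pz=.0899,.009,-.0403; f=np.radians(phi);X=np.array([np.cos(np.radians(yaw)),np.sin(np.radians(yaw))])
    xy=C+xb*U+vb*V[:2]+(a*np.cos(f)-h*np.sin(f))*X
    return np.array([xy[0],xy[1],zb+pz+a*np.sin(f)+h*np.cos(f)])
def bend(al):
    r=np.radians(al); return -.06+.06*np.cos(r), .125+.06*np.sin(r)
def plan(robot,wps,yaw=-24.83):
    o,R,y=st(robot)
    for xb,zb,phi in wps:
        d=R.T@(tcp_for(xb,zb,phi,yaw)-o["position"]); print((round(xb,4),round(zb,4),phi),d.round(4), "turn",round(-np.radians(yaw-y),3))
E
python3 - <<'E'
from h import *
from rig import robot
w=[(-.0127-.6157*.006,.1619+.788*.006,33.5)]+[(*bend(al),ph) for al,ph in((38,33),(33,29),(28,24.5),(23,20),(18,15.5),(13,11),(8,7),(4,5),(0,3))]
plan(robot,w)
E
```

```text
t 13.925 p [ 0.5997 -0.0691  0.1894] yaw -24.82 zt [-0.002 -0.003 -1.   ] F [ 0.2  0.6 -2.4] M [-0.06 -0.08 -0.08] w 0.0251 q [-0.3   0.51  1.49 -0.    1.15  1.71]
(-0.0164, 0.1666, 33.5) [ 0.0041 -0.0002  0.0059] turn 0.0
(np.float64(-0.0127), np.float64(0.1619), 33) [ 0.0083 -0.0006  0.0112] turn 0.0
(np.float64(-0.0097), np.float64(0.1577), 29) [ 0.0151 -0.001   0.0205] turn 0.0
(np.float64(-0.007), np.float64(0.1532), 24.5) [ 0.0215 -0.0013  0.031 ] turn 0.0
(np.float64(-0.0048), np.float64(0.1484), 20) [ 0.0271 -0.0016  0.042 ] turn 0.0
(np.float64(-0.0029), np.float64(0.1435), 15.5) [ 0.0318 -0.0019  0.0534] turn 0.0
(np.float64(-0.0015), np.float64(0.1385), 11) [ 0.0355 -0.0021  0.0652] turn 0.0
(np.float64(-0.0006), np.float64(0.1334), 7) [ 0.038  -0.0022  0.0764] turn 0.0
(np.float64(-0.0001), np.float64(0.1292), 5) [ 0.0391 -0.0023  0.0837] turn 0.0
(np.float64(0.0), np.float64(0.125), 3) [ 0.0398 -0.0023  0.091 ] turn 0.0
```

Request:
send_rows:
  steps: [0,0.002,-0.0001,0.003,0,0,0.0041,-0.0002,0.0059,0,0,0.0083,-0.0006,0.0112,0,0,0.0117,-0.0008,0.0158,0,0,0.0151,-0.001,0.0205,0,0,0.0151,-0.001,0.0205,0]
  force: 25

```text
time: 14.68
position: [0.6136, -0.0747, 0.1681]
tool_rot: [0.977, -0.215, -0.001, 0.002]
ft_force: [0.0, -0.5, -2.6]
grip_width: 0.0259
```

```bash
cat > chk2.py <<'E'
from h import *
from rig import robot,cams
import sys
k=sys.argv[1]; g=[float(x) for x in sys.argv[2:5]] # stand xb,zb,phi guess
o,R,y=st(robot)
c=cams.camera("wrist"); np.savez(f"/tmp/wrist{k}.npz",**c)
W=cloud(c);P=(W-o["position"])@R
m=cv2.inRange(cv2.cvtColor(c["color"],cv2.COLOR_RGB2HSV),(95,120,30),(125,255,255))>0
m&=(abs(P[...,1])<.012)&(P[...,2]<.06)&(P[...,0]<.022)&(P[...,0]>-.06)&~((P[...,0]>-.03)&(P[...,0]<-.004))
p=P[m]
f=np.polyfit(p[:,0],p[:,2],1); r=p[:,2]-np.polyval(f,p[:,0]); p=p[abs(r)<.004]; f=np.polyfit(p[:,0],p[:,2],1)
phi=-np.degrees(np.arctan(f[0])); print("wrist tilt",phi.round(1),"z0",f[1].round(4),len(p),p[:,0].min().round(3),p[:,0].max().round(3))
# bore from TCP + tilt
a,h,pz=.0899,.009,-.0403;t=np.radians(phi)
b=o["position"]+R@np.array([-a*np.cos(t)+h*np.sin(t),0,pz+a*np.sin(t)+h*np.cos(t)])
print("kin bore stand",((b[:2]-C)@U).round(4),((b[:2]-C)@V[:2]).round(4),b[2].round(4))
c=cams.camera("scene");np.savez(f"/tmp/scene{k}.npz",**c)
pp=proj(c,b)
pic(c,pp,f"pics/b{k}.png",pts=[b])
E
python3 chk2.py 13 0 0 0
```

```text
t 14.675 p [ 0.6136 -0.0747  0.1681] yaw -24.82 zt [-0.004 -0.003 -1.   ] F [ 0.  -0.5 -2.6] M [-0.04  0.04 -0.06] w 0.0259 q [-0.3   0.55  1.47 -0.    1.12  1.71]
wrist tilt 33.5 z0 -0.0421 1163 -0.056 0.022
kin bore stand -0.0056 -0.0006 0.1515
```

View pics/b13.png

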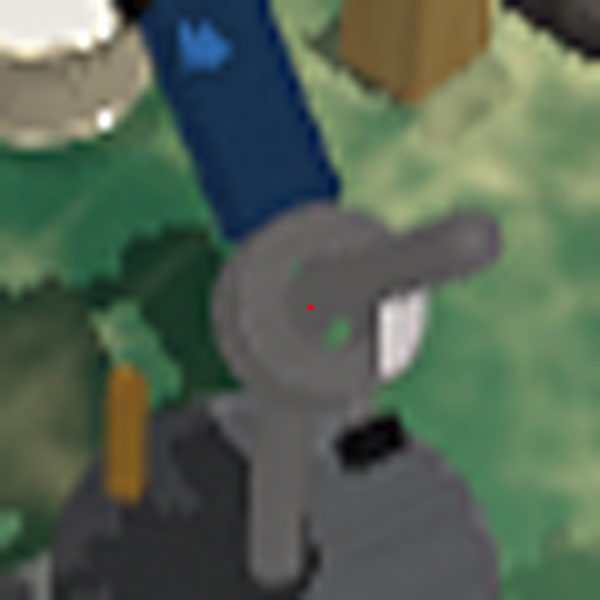

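Run:
```python
from h import *
from rig import robot
w=[(*bend(al),ph) for al,ph in((22,30),(18,26),(14,22),(10,18),(6,14),(3,11),(0,8))]+[(0,.118,5),(0,.11,4)]
plan(robot,w)
```

```text
t 14.775 p [ 0.6137 -0.0746  0.1687] yaw -24.82 zt [-0.003 -0.003 -1.   ] F [ 0.3 -0.2 -3.5] M [-0.11  0.01  0.01] w 0.0256 q [-0.3   0.55  1.47 -0.    1.12  1.71]
(np.float64(-0.0044), np.float64(0.1475), 30) [ 0.0044 -0.0006  0.0088] turn 0.0
(np.float64(-0.0029), np.float64(0.1435), 26) [ 0.0094 -0.0008  0.018 ] turn 0.0
(np.float64(-0.0018), np.float64(0.1395), 22) [ 0.0137 -0.0009  0.0275] turn 0.0
(np.float64(-0.0009), np.float64(0.1354), 18) [ 0.0173 -0.0011  0.0372] turn 0.0
(np.float64(-0.0003), np.float64(0.1313), 14) [ 0.0202 -0.0012  0.0472] turn 0.0
(np.float64(-0.0001), np.float64(0.1281), 11) [ 0.0219 -0.0012  0.0548] turn 0.0
(np.float64(0.0), np.float64(0.125), 8) [ 0.0233 -0.0013  0.0626] turn 0.0
(0, 0.118, 5) [ 0.0243 -0.0013  0.0742] turn 0.0
(0, 0.11, 4) [ 0.0246 -0.0014  0.0837] turn 0.0
```

Request:
send_rows:
  steps: [0,0.0022,-0.0003,0.0044,0,0,0.0044,-0.0006,0.0088,0,0,0.007,-0.0007,0.0134,0,0,0.0094,-0.0008,0.018,0,0,0.0094,-0.0008,0.018,0]
  force: 20

```text
time: 15.4
position: [0.6217, -0.0773, 0.1498]
tool_rot: [0.977, -0.215, -0.002, 0.001]
ft_force: [-2.5, 3.0, -2.7]
grip_width: 0.026
```

```bash
python3 chk2.py 14 0 0 0
```

```text
t 15.4 p [ 0.6217 -0.0773  0.1498] yaw -24.83 zt [-0.005 -0.002 -1.   ] F [-2.5  3.  -2.7] M [ 0.66  0.6  -0.08] w 0.026 q [-0.3   0.58  1.47 -0.    1.1   1.71]
wrist tilt 29.1 z0 -0.0421 1337 -0.055 0.022
kin bore stand -0.0013 -0.0001 0.1388
```

View pics/b14.png

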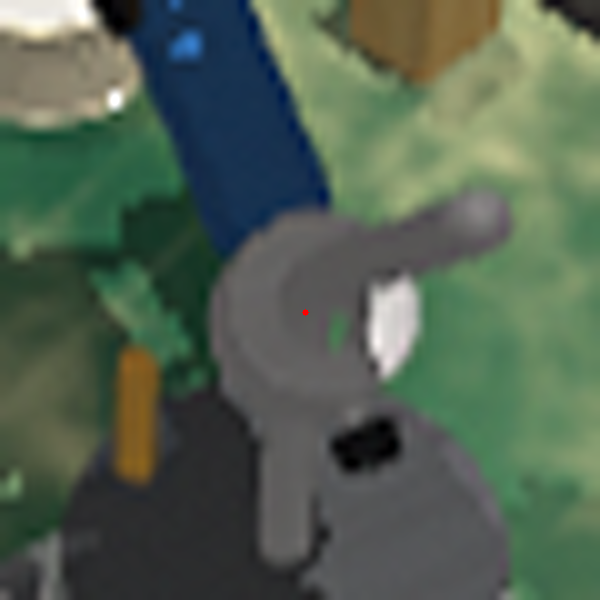

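Run:
```python
from h import *
from rig import robot
w=[(-.001,.137,26),(-.0005,.1355,22.5),(-.0003,.133,19),(0,.130,15.5),(0,.126,12),(0,.121,9),(0,.115,7)]
plan(robot,w)
```

```text
t 15.5 p [ 0.6216 -0.0773  0.1499] yaw -24.83 zt [-0.005 -0.002 -1.   ] F [-2.9  4.3 -2.9] M [ 0.7   0.56 -0.14] w 0.0261 q [-0.3   0.58  1.47 -0.    1.1   1.71]
(-0.001, 0.137, 26) [ 0.003  -0.0001  0.0057] turn 0.0
(-0.0005, 0.1355, 22.5) [ 0.0062 -0.0002  0.012 ] turn 0.0
(-0.0003, 0.133, 19) [ 0.0089 -0.0002  0.0194] turn 0.0
(0, 0.13, 15.5) [ 0.0114 -0.0003  0.0275] turn 0.0
(0, 0.126, 12) [ 0.0133 -0.0003  0.0367] turn 0.0
(0, 0.121, 9) [ 0.0146 -0.0003  0.0462] turn 0.0
(0, 0.115, 7) [ 0.0154 -0.0004  0.0553] turn 0.0
```

Request:
send_rows:
  steps: [0,0.0015,0,0.0028,0,0,0.003,-0.0001,0.0057,0,0,0.0046,-0.0002,0.0088,0,0,0.0062,-0.0002,0.012,0,0,0.0062,-0.0002,0.012,0]
  force: 15

```text
time: 16.12
position: [0.6273, -0.0798, 0.1375]
tool_rot: [0.977, -0.215, -0.002, 0.001]
ft_force: [-2.0, 2.2, -2.6]
grip_width: 0.0258
```

```bash
python3 chk2.py 15 0 0 0
```

```text
t 16.125 p [ 0.6273 -0.0798  0.1375] yaw -24.84 zt [-0.005 -0.002 -1.   ] F [-2.   2.2 -2.6] M [ 0.5   0.47 -0.08] w 0.0258 q [-0.3   0.6   1.46 -0.    1.08  1.7 ]
wrist tilt 23.4 z0 -0.0422 1315 -0.049 0.022
kin bore stand 0.0002 -0.0001 0.1341
```

View pics/b15.png

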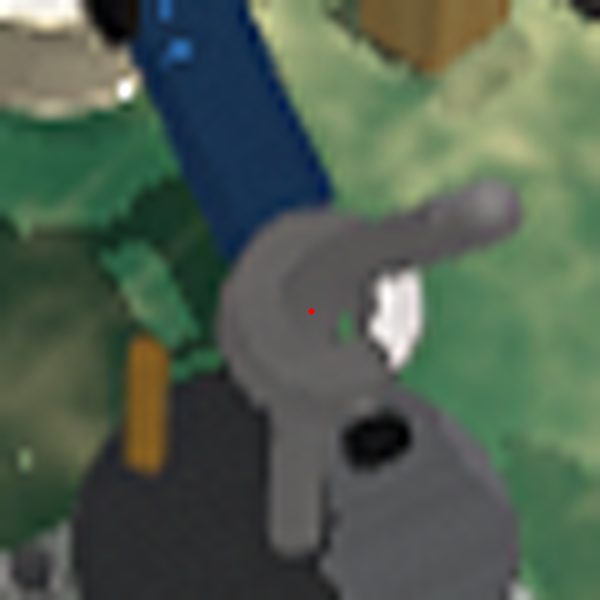

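Request:
send_rows:
  steps: [0,0.0014,0,0.0037,0,0,0.0027,0,0.0074,0,0,0.004,-0.0001,0.0115,0,0,0.0052,-0.0001,0.0155,0,0,0.0062,-0.0001,0.02,0,0,0.0071,-0.0001,0.0247,0,0,0.0071,-0.0001,0.0247,0]

```text
time: 17.1
position: [0.6332, -0.0825, 0.1121]
tool_rot: [0.977, -0.215, -0.003, 0.001]
ft_force: [-1.9, 3.0, -2.7]
grip_width: 0.0254
```

```bash
python3 chk2.py 16 0 0 0
```

```text
t 17.1 p [ 0.6332 -0.0825  0.1121] yaw -24.83 zt [-0.006 -0.001 -1.   ] F [-1.9  3.  -2.7] M [ 0.48  0.46 -0.18] w 0.0254 q [-0.3   0.64  1.47 -0.    1.04  1.7 ]
wrist tilt 16.6 z0 -0.0421 1276 -0.043 0.022
kin bore stand 0.0021 -0.0003 0.1185
```

View pics/b16.png

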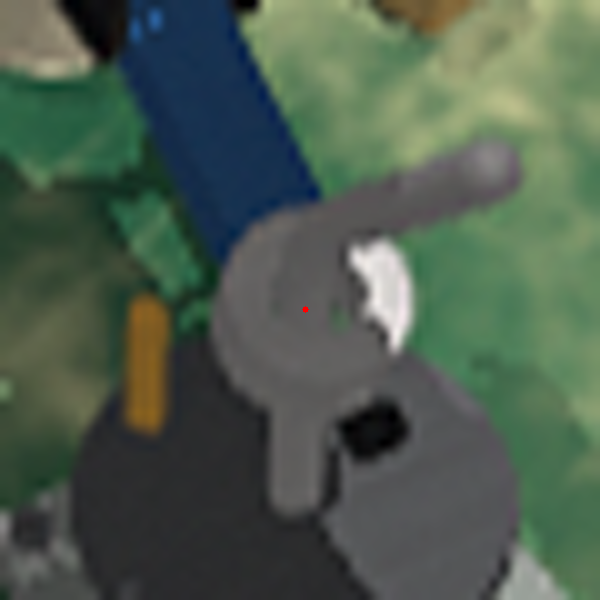

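Request:
send_rows:
  steps: [0,0.0005,0,0.004,0,0,0.0008,0,0.008,0,0,0.001,0,0.012,0,0,0.001,0,0.016,0,0,0.001,0,0.02,0,0,0.001,0,0.024,0,0,0.001,0,0.028,0,0,0.001,0,0.028,0]

```text
time: 18.2
position: [0.6334, -0.0828, 0.0836]
tool_rot: [0.977, -0.215, -0.003, 0.001]
ft_force: [-2.2, 2.4, -2.2]
grip_width: 0.0252
```

```bash
python3 chk2.py 17 0 0 0
```

```text
t 18.2 p [ 0.6334 -0.0828  0.0836] yaw -24.83 zt [-0.007 -0.001 -1.   ] F [-2.2  2.4 -2.2] M [ 0.52  0.5  -0.11] w 0.0252 q [-0.3   0.68  1.48 -0.    0.98  1.7 ]
wrist tilt 16.2 z0 -0.0422 1287 -0.043 0.022
kin bore stand 0.0022 -0.0004 0.0908
```

View pics/b17.png

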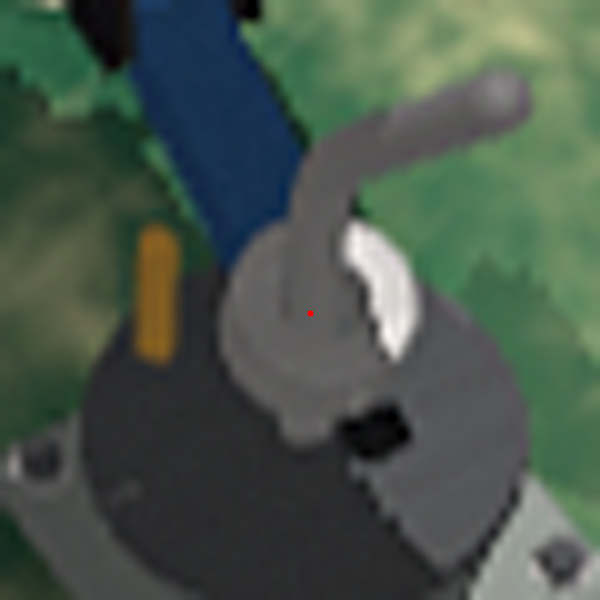

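Request:
send_rows:
  steps: [0,0,0,0.004,0,0,0,0,0.009,0,0,0,0,0.014,0,0,0,0,0.018,0,0,0,0,0.022,0,0,0.0005,0,0.026,0,0,0.001,0,0.029,0,0,0.001,0,0.032,0]
  force: 12

```text
time: 19.3
position: [0.636, -0.0842, 0.0524]
tool_rot: [0.977, -0.215, -0.001, 0.002]
ft_force: [2.9, -0.4, 0.0]
grip_width: 0.0252
```

```bash
python3 chk2.py 18 0 0 0
```

```text
t 19.3 p [ 0.636  -0.0842  0.0524] yaw -24.82 zt [-0.003 -0.003 -1.   ] F [ 2.9 -0.4  0. ] M [ 0.03 -0.1  -0.04] w 0.0252 q [-0.3   0.73  1.5  -0.    0.92  1.7 ]
wrist tilt 10.5 z0 -0.0422 1267 -0.039 0.022
kin bore stand 0.0021 -0.0006 0.0676
```

Levelling on the disc at about 3 N. Continue to level.

Request:
send_rows:
  steps: [0,0,0,0.003,0,0,0,0,0.006,0,0,0,0,0.009,0,0,0.0003,0,0.012,0,0,0.0005,0,0.015,0,0,0.0005,0,0.018,0,0,0.0005,0,0.0205,0,0,0.0005,0,0.0205,0]

```text
time: 20.4
position: [0.6357, -0.0844, 0.0319]
tool_rot: [0.977, -0.215, -0.002, 0.002]
ft_force: [0.6, -0.5, 1.8]
grip_width: 0.0261
```

```bash
python3 chk2.py 19 0 0 0
```

```text
t 20.4 p [ 0.6357 -0.0844  0.0319] yaw -24.8 zt [-0.005 -0.003 -1.   ] F [ 0.6 -0.5  1.8] M [-0.21  0.01  0.02] w 0.0261 q [-0.3   0.76  1.5  -0.    0.89  1.7 ]
wrist tilt -0.4 z0 -0.0423 1215 -0.034 0.022
kin bore stand -0.0012 -0.0005 0.064
```

View pics/b19.png

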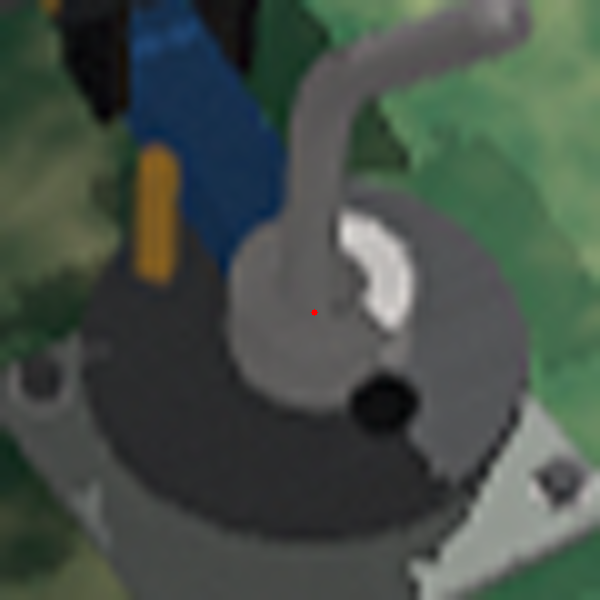

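Request:
send_rows:
  steps: [0,0,-0.002,0,-0.022,0,0,-0.004,0,-0.045,0,-0.0002,-0.006,0,-0.067,0,-0.0004,-0.008,0,-0.089,0,-0.0004,-0.008,0,-0.089]

```text
time: 21.12
position: [0.6385, -0.0767, 0.0318]
tool_rot: [0.985, -0.171, -0.002, 0.002]
ft_force: [-0.5, -2.5, 2.5]
grip_width: 0.0262
```

```bash
cat > chk3.py <<'E'
from h import *
from rig import robot,cams
import sys
k=sys.argv[1]
o,R,y=st(robot)
c=cams.camera("scene");np.savez(f"/tmp/scene{k}.npz",**c)
W=cloud(c);hsv=cv2.cvtColor(c["color"],cv2.COLOR_RGB2HSV)
m=(np.hypot(W[...,0]-C[0],W[...,1]-C[1])<.03)&(abs(W[...,2]-.075)<.008);q=W[m]
print("boss top z",np.median(q[:,2]).round(4),len(q),"plane fit");A=np.c_[q[:,:2]-C,np.ones(len(q))];s=np.linalg.lstsq(A,q[:,2],rcond=None)[0];print("slopes",s[:2].round(3))
b=(cv2.inRange(hsv,(95,120,30),(125,255,255))>0)&(np.hypot(W[...,0]-C[0],W[...,1]-C[1])<.14)&(abs(W[...,2]-.0755)<.005)
t=W[b]; print("blue top",len(t),t[:,2].mean().round(4)); print(cv2.minAreaRect((t[:,:2]*1000).astype(np.float32)))
pic(c,proj(c,[.59,-.05,.07]),f"pics/b{k}.png",half=35,f=9,pts=[])
c=cams.camera("wrist");cv2.imwrite(f"pics/w{k}.png",c["color"][:,:,::-1])
E
python3 chk3.py 20
```

```text
t 21.125 p [ 0.6385 -0.0767  0.0318] yaw -19.67 zt [-0.005 -0.002 -1.   ] F [-0.5 -2.5  2.5] M [-0.48  0.27  0.13] w 0.0262 q [-0.29  0.76  1.5  -0.    0.89  1.63]
boss top z 0.0764 239 plane fit
slopes [ 0.029 -0.052]
blue top 207 0.0765
((611.7411499023438, -67.59286499023438), (26.21079444885254, 79.86630249023438), 67.99848175048828)
```

View pics/b20.png

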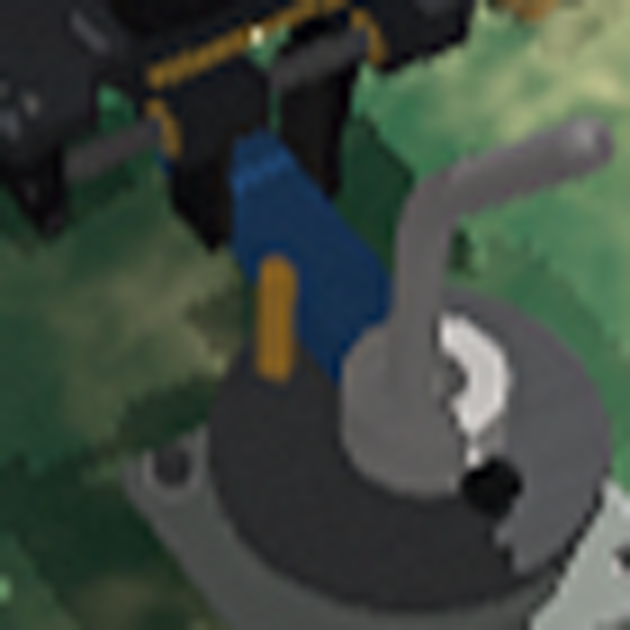

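View pics/w20.png

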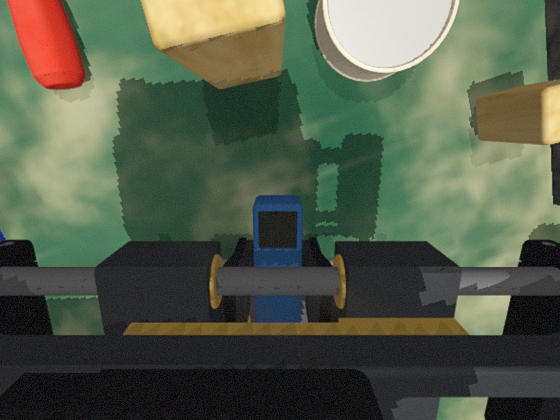

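Request:
send_rows:
  steps: [0,0,-0.0008,0,-0.01,0,0,-0.0016,0,-0.02,0,0,-0.0016,0,-0.02]

```text
time: 21.6
position: [0.639, -0.0752, 0.0318]
tool_rot: [0.987, -0.161, -0.002, 0.002]
ft_force: [0.0, -3.3, 2.6]
grip_width: 0.0261
```

```bash
python3 chk3.py 21
```

```text
t 21.6 p [ 0.639  -0.0752  0.0318] yaw -18.55 zt [-0.005 -0.002 -1.   ] F [ 0.  -3.3  2.6] M [-0.58  0.33  0.16] w 0.0261 q [-0.29  0.76  1.5  -0.    0.89  1.61]
boss top z 0.0765 231 plane fit
slopes [ 0.024 -0.067]
blue top 212 0.0764
((607.6426391601562, -66.77239227294922), (26.86336326599121, 81.73229217529297), 69.40827178955078)
```

View pics/b21.png

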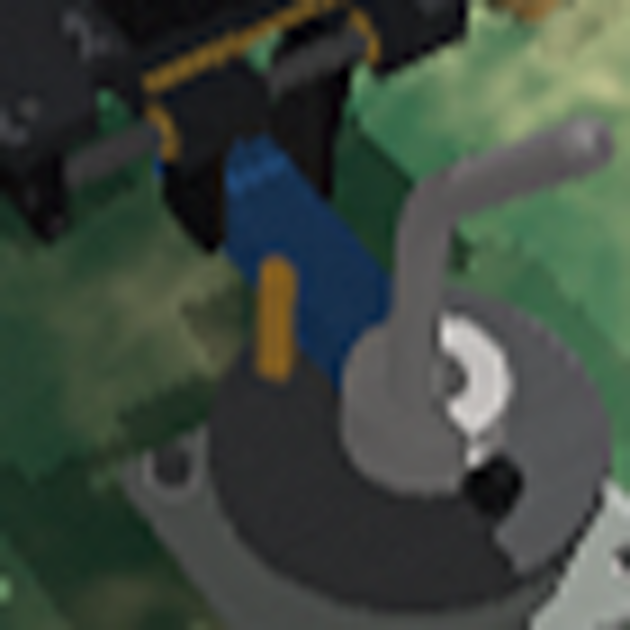

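Request:
send_rows:
  steps: [0,0,-0.0007,0,-0.008,0,0,-0.0013,0,-0.015,0,0,-0.0013,0,-0.015]

```text
time: 22.08
position: [0.6395, -0.0739, 0.0318]
tool_rot: [0.988, -0.154, -0.002, 0.001]
ft_force: [-0.9, -3.5, 2.4]
grip_width: 0.0258
```

Request:
send_rows:
  steps: [0.03,0,0,0,0,0.045,0,0,0,0,0.06,0,0,0,0,0.06,0,0,0,0,0.06,0,0,-0.02,0,0.06,0,0,-0.05,0,0.06,0.01,0,-0.08,0,0.06,0.03,0,-0.12,0]

```text
time: 23.08
position: [0.6678, -0.0824, 0.1535]
tool_rot: [0.988, -0.154, -0.003, 0.001]
ft_force: [-0.3, -0.7, -0.2]
grip_width: 0.0597
```

```bash
python3 chk3.py 22
python3 - <<'E'
from h import *
from rig import cams
c=cams.camera("wrist");np.savez("/tmp/wrist22.npz",**c)
E
```

```text
t 23.075 p [ 0.6678 -0.0824  0.1535] yaw -17.69 zt [-0.006 -0.002 -1.   ] F [-0.3 -0.7 -0.2] M [-0.01  0.09  0.01] w 0.0597 q [-0.29  0.64  1.34 -0.    1.17  1.59]
boss top z 0.076 230 plane fit
slopes [ 0.019 -0.044]
blue top 262 0.0764
((622.3046875, -68.70209503173828), (25.925207138061523, 103.3904037475586), 71.2522964477539)
```

View pics/b22.png

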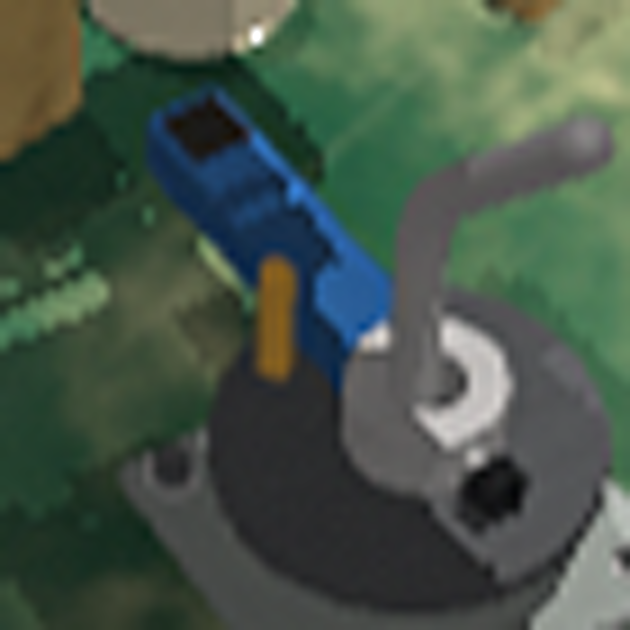

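View pics/w22.png

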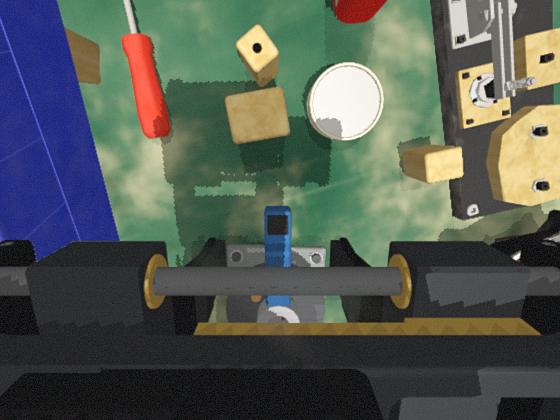

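Request:
send_rows:
  steps: [0.06,0,0,-0.04,0,0.06,0,0,-0.08,0,0.06,0,0,-0.12,0,0.06,-0.02,0.05,-0.13,0,0.06,-0.04,0.1,-0.13,0,0.06,-0.06,0.15,-0.13,0,0.06,-0.08,0.2,-0.13,0,0.06,-0.1,0.25,-0.13,0]

```text
time: 24.22
position: [0.4977, -0.291, 0.2856]
tool_rot: [0.988, -0.154, 0.001, 0.001]
ft_force: [0.3, -0.6, 0.5]
grip_width: 0.0603
```

Run:
```python
from h import *
from rig import robot,cams
st(robot)
c=cams.camera("top");np.savez("/tmp/top23.npz",**c)
pic(c,(315,220),"pics/t23.png",half=40,f=9)
cv2.imwrite("pics/t23f.png",c["color"][:,:,::-1])
```

```text
t 24.225 p [ 0.4977 -0.291   0.2856] yaw -17.69 zt [ 0.002 -0.003 -1.   ] F [ 0.3 -0.6  0.5] M [-0.03  0.19 -0.03] w 0.0603 q [-0.72  0.37  1.44 -0.    1.33  1.16]
```

View pics/t23.png

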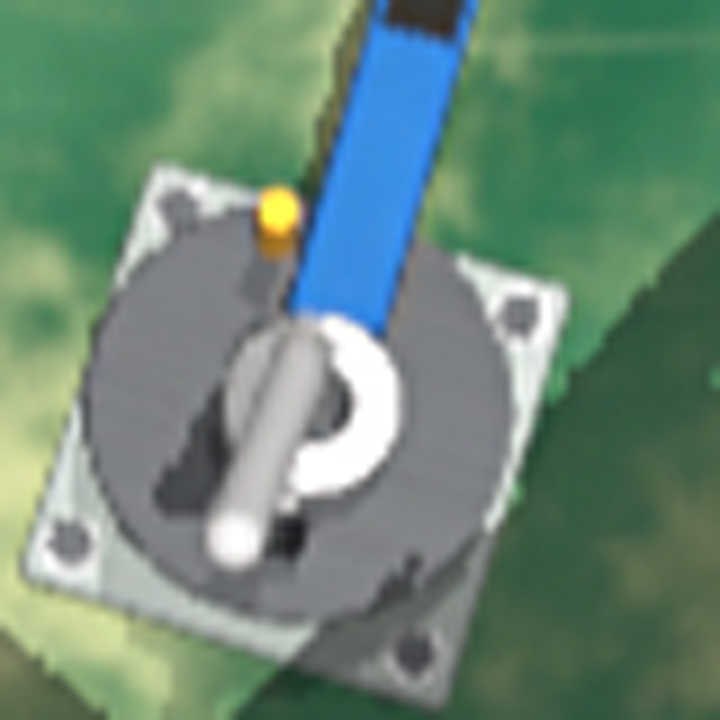

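View pics/t23f.png

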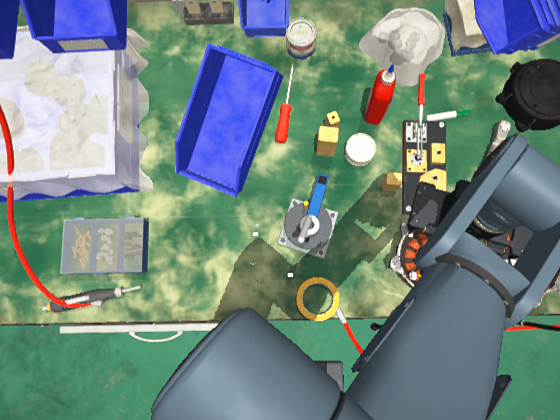

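Run:
```python
from h import *
c=load("top",23)
px=lambda x,y:(275+x/9-.5,180+y/9-.5)
pin=ray(c,*px(279,208),.091)[:2]
l1=ray(c,*px(292,300),.074)[:2];l2=ray(c,*px(377,20),.074)[:2]
r1=ray(c,*px(383,330),.074)[:2];r2=ray(c,*px(474,10),.074)[:2]
d=(l2-l1)/np.linalg.norm(l2-l1);n=np.array([-d[1],d[0]])
print("pin",pin,"yaw",np.degrees(np.arctan2(d[1],d[0])),"pin axis to bar left edge",(pin-l1)@n,"width",(l1-r1)@n)
for n_,h in(("boss",.074),): print(ray(c,*px(313,405),.074))
```

```text
pin [ 0.60076098 -0.04139842] yaw -18.214740270148468 pin axis to bar left edge 0.009335573455432511 width 0.02447736388476711
[ 0.55287322 -0.04903781  0.074     ]
```

Run:
```python
from h import *
from rig import robot
to(robot,[.6395,-.0739,.2856],-17.7)
```

```text
t 24.275 p [ 0.4935 -0.2965  0.2855] yaw -17.96 zt [-0.003 -0.008 -1.   ] F [-1.7 -2.1  0.2] M [-0.14  0.34  0.02] w 0.0601 q [-0.73  0.37  1.44 -0.01  1.33  1.16]
shift [ 0.0702 -0.2567 -0.0022] turn -0.005
```

Request:
send_rows:
  steps: [0.06,0.02,-0.06,0,0,0.06,0.04,-0.12,0,0,0.06,0.06,-0.18,0,0,0.06,0.07,-0.24,0,0,0.06,0.0702,-0.2567,0,0,0.06,0.0702,-0.2567,0,0]

```text
time: 25.02
position: [0.6385, -0.0726, 0.2825]
tool_rot: [0.988, -0.155, -0.002, 0.004]
ft_force: [0.2, -0.6, 0.1]
grip_width: 0.06
```

Run:
```python
from h import *
from rig import robot
to(robot,[.6395,-.0739,.034],-17.9)
```

```text
t 25.025 p [ 0.6385 -0.0726  0.2825] yaw -17.83 zt [-0.005 -0.007 -1.   ] F [ 0.2 -0.6  0.1] M [-0.02  0.17  0.02] w 0.06 q [-0.28  0.48  1.27 -0.01  1.4   1.6 ]
shift [ 0.002  -0.0013  0.2485] turn 0.001
```

Request:
send_rows:
  steps: [0.06,0.001,0,0.05,0,0.06,0.002,-0.001,0.1,0,0.06,0.002,-0.001,0.15,0,0.06,0.002,-0.001,0.19,0,0.06,0.002,-0.001,0.22,0,0.06,0.002,-0.001,0.235,0,0.06,0.002,-0.001,0.246,0,0.06,0.002,-0.001,0.246,0]

```text
time: 26.02
position: [0.6393, -0.0747, 0.0366]
tool_rot: [0.988, -0.155, -0.002, 0.004]
ft_force: [0.1, 1.0, 0.2]
grip_width: 0.0597
```

Run:
```python
from h import *
from rig import robot
to(robot,[.6395,-.0739,.034],-17.9)
```

```text
t 26.025 p [ 0.6393 -0.0747  0.0366] yaw -17.86 zt [-0.006 -0.007 -1.   ] F [0.1 1.  0.2] M [-0.01  0.13  0.04] w 0.0597 q [-0.29  0.75  1.5  -0.01  0.9   1.6 ]
shift [-0.     -0.0009  0.0026] turn 0.001
```

Close lightly, then swing further (about 5°, 6 mm) in small steps.

Request:
send_rows:
  steps: [0.03,0,0,0.002,0,0.0,0,0,0.002,0,0.0,0,0,0.002,0,0,0,0,0.002,0,0.0,0,-0.002,0.002,-0.022,0.0,0,-0.004,0.002,-0.044,0.0,0,-0.004,0.002,-0.044]
  force: 10

```text
time: 26.9
position: [0.6409, -0.0711, 0.0348]
tool_rot: [0.991, -0.133, -0.002, 0.004]
ft_force: [0.5, -1.8, 1.6]
grip_width: 0.0257
```

Run:
```python
from h import *
from rig import robot
st(robot)
```

```text
t 26.9 p [ 0.6409 -0.0711  0.0348] yaw -15.29 zt [-0.005 -0.008 -1.   ] F [ 0.5 -1.8  1.6] M [-0.29  0.21  0.06] w 0.0257 q [-0.28  0.75  1.49 -0.01  0.9   1.57]
```

Request:
send_rows:
  steps: [0,0,-0.001,0,-0.01,0.0,0,-0.002,0,-0.02,0,0,-0.002,0,-0.02]

```text
time: 27.28
position: [0.6415, -0.0693, 0.0348]
tool_rot: [0.992, -0.123, -0.002, 0.005]
ft_force: [-0.2, -2.5, 1.6]
grip_width: 0.0258
```

```bash
python3 chk3.py 24
```

```text
t 27.275 p [ 0.6415 -0.0693  0.0348] yaw -14.12 zt [-0.005 -0.009 -1.   ] F [-0.2 -2.5  1.6] M [-0.4   0.23  0.14] w 0.0258 q [-0.28  0.76  1.49 -0.01  0.9   1.55]
boss top z 0.0761 236 plane fit
slopes [ 0.033 -0.047]
blue top 210 0.0765
((612.1681518554688, -62.240413665771484), (26.15964126586914, 77.03853607177734), 75.39264678955078)
```

View pics/b24.png

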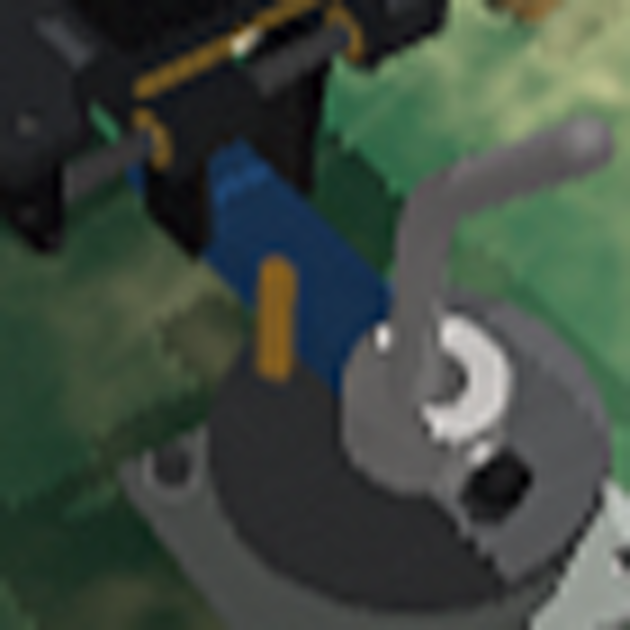

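Request:
send_rows:
  steps: [0,0,-0.001,0,-0.01,0.0,0,-0.0015,0,-0.015,0,0,-0.0015,0,-0.015]

```text
time: 27.75
position: [0.6419, -0.0679, 0.0348]
tool_rot: [0.993, -0.115, -0.002, 0.004]
ft_force: [0.0, -3.0, 1.0]
grip_width: 0.0259
```

Request:
send_rows:
  steps: [0.03,0,0,0,0,0.045,0,0,0,0,0.06,0,0,0,0,0.06,0,0,0,0,0.06,0,0,-0.02,0,0.06,0,0,-0.06,0,0.06,0,0,-0.11,0,0.06,0.0,0,-0.17,0]

```text
time: 28.75
position: [0.6421, -0.0663, 0.207]
tool_rot: [0.993, -0.116, -0.002, 0.004]
ft_force: [1.4, 0.4, -1.1]
grip_width: 0.0602
```

Request:
send_rows:
  steps: [0.06,0,0,-0.05,0,0.06,0,0.03,-0.08,0,0.06,-0.02,0.08,-0.09,0,0.06,-0.04,0.13,-0.09,0,0.06,-0.06,0.18,-0.09,0,0.06,-0.07,0.23,-0.09,0,0.06,-0.07,0.23,-0.09,0,0.06,-0.07,0.23,-0.09,0]

```text
time: 29.75
position: [0.5217, -0.273, 0.3004]
tool_rot: [0.993, -0.116, -0.001, 0.004]
ft_force: [-0.4, 0.5, 0.2]
grip_width: 0.0601
```

```bash
python3 chk3.py 25
python3 - <<'E'
from h import *
from rig import robot,cams
c=cams.camera("top");np.savez("/tmp/top25.npz",**c)
pic(c,(315,220),"pics/t25.png",half=40,f=9)
cv2.imwrite("pics/t25f.png",c["color"][:,:,::-1])
E
```

```text
t 29.75 p [ 0.5217 -0.273   0.3004] yaw -13.31 zt [-0.004 -0.008 -1.   ] F [-0.4  0.5  0.2] M [-0.    0.14 -0.02] w 0.0601 q [-0.67  0.38  1.39 -0.01  1.37  1.14]
boss top z 0.076 233 plane fit
slopes [ 0.042 -0.046]
blue top 256 0.0765
((623.3126831054688, -64.0885009765625), (26.394527435302734, 99.400146484375), 76.27938079833984)
```

View pics/t25.png

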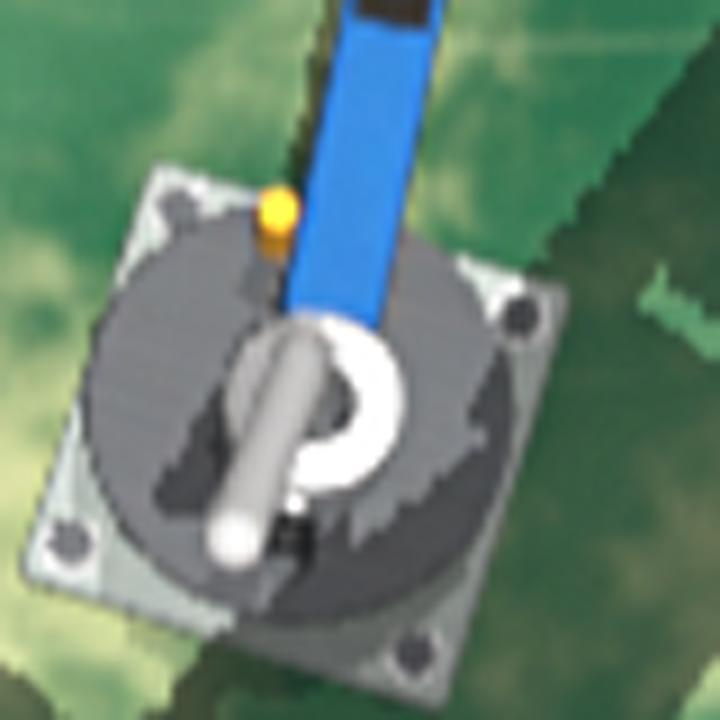

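View pics/t25f.png

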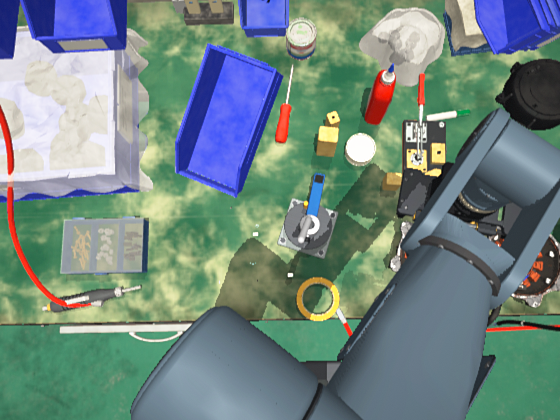

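View pics/b25.png

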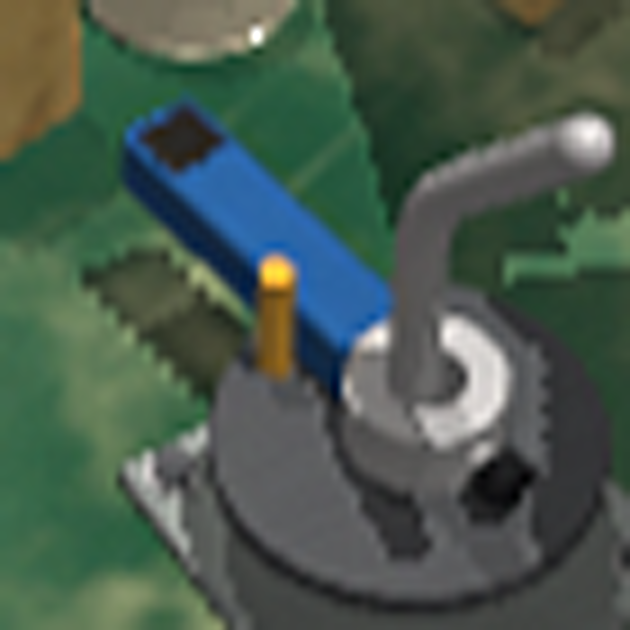

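Run:
```python
from h import *
from rig import robot,hand_in
st(robot); print(hand_in())
```

```text
t 29.9 p [ 0.5222 -0.272   0.2998] yaw -13.17 zt [-0.005 -0.008 -1.   ] F [-0.6 -0.1  0.1] M [-0.04  0.18  0.03] w 0.0599 q [-0.66  0.38  1.39 -0.01  1.37  1.14]
the job is handed in; nothing more can be done
None
```

The swing arm is on the disc round the rod, level, with its blue bar beside the brass pin. I released it, backed the gripper away, and handed the job in at 29.9 s; no verdict was reported.

I tilted the arm to about 30–35° by lifting the bar with a light grip while the boss rested on the bench. I threaded it over the tip and followed the lean down. Round the bend and onto the disc I let it pivot in the pads. The wrist force stayed around 3–6 N in every reading I took.

**Last checks**
- **Seat:** the boss top read 76 mm, against 74 mm plus the scene camera's roughly 2.5 mm high bias on the disc. The wrist camera put the tilt at about 0° when it seated.
- **Level:** the last scene-depth slopes on the boss were 0.042 and -0.046, about 0.06 rad together. That is under the 0.1 rad limit but higher than the wrist reading.
- **Centring:** the bore was about 3–4 mm off the rod's axis, against the 9 mm limit.
- **Pin:** after the first release, a top view showed the bar about 4 mm from the pin. I regripped and swung it further. By eye the gap is now about 1–2 mm; I did not repeat the measurement, and no sharp force rise confirmed firm contact.
- **Bystanders:** by eye, the tape roll, tin and block are where they were.

**What disagreed or went wrong**
- The fingertips sat about 27–30 mm further back than the reported TCP implied, so the first closing, above the bar, missed it. I corrected this from the wrist camera's depth image.
- On the first retreat I got a direction sign wrong and the gripper moved to the robot's right instead of its left. Nothing was touched.

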